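# Pack the portable water-test case in layers

### The job

Pack the open water-test case. Lay the electrode probe flat in the bottom of its trough first, blue head in the wide end of the trough, and let go of it; then put the meter over it in the upper recess, screen up, by tucking its black socket end under the metal retaining bar at a slant and pressing the other end down until the orange spring catch snaps over it. Leave the bottles and the jar standing where they are.

Things in the scene. Friction and masses are not known exactly. Their poses are not given: they have to be found in the camera images.
- case: Tray half of a heavy grey case opened out flat, fixed; outside 240 (x) x 280 (y) x 80 mm high, walls 4 mm. Origin: centre of its underside on the bench; x away from the robot to the open lid half (80 mm high, beyond x = 120 mm), y left, z up. Filled by a rigid dark tray, top at z = 74 mm. Two bottles are packed on its right (y = -114 to -76 mm), up to z = 87 mm.
- trough (a point): Centre of the probe trough's floor (case frame 0, 30, 17 mm); axes as the case's. The trough runs along y under the meter recess, 85 mm each way, 31 mm wide, but 39 mm wide at its left end (y = +32.5 to +85 mm from here). Finger wells at its middle: x = -47 to +47 mm, y = -24 to +24 mm from here, floor 7 mm lower.
- recess (a point): Centre of the meter recess's floor (case frame -16, 30, 44 mm); axes as the case's. The recess runs along x, 84 mm each way, and is 64 mm wide, 30 mm deep. Finger relief on both sides: x = -39 to +61 mm from here, reaching to y = -68 and +68 mm, its floor 6 mm lower.
- bar_edge (a point): Middle of the lower edge, away from the robot, of the fixed metal retaining bar (case frame -86, 30, 70 mm). The bar, 7 mm thick and 104 mm long along y, overhangs the robot-side end of the meter recess by 14 mm, so the recess's end wall is 14 mm behind this edge; free height under it 26 mm. Axes as the case's.
- catch (a joint): Travel of the orange spring catch at the far (+x) end of the recess, in m: 0 closed, up to 0.012 pushed back along the case's +x. Spring about 5 N plus 0.8 N per mm. The meter's end pressed down on its sloping face pushes it back (10 to 15 N), rubs down past it (3 to 6 N), and is caught, the catch springing shut, once its top is below the nose.
- catch_nose (a point): Tip of the catch's hook (at rest in the case frame 60, 30, 77.5 mm): 8 mm inside the recess's far end, 33.5 mm above its floor. Hook 30 mm wide along y; its sloping face rises from here 16 mm (to z = 93.5 mm) while going back 9 mm. Axes as the case's.
- probe: Electrode probe in its travel sleeve, 160 mm long, 26 mm high, 0.16 kg. Origin: underside, middle of the length. x points along it to the blue head (x = +35 to +80 mm, 34 mm wide); white round shaft of 22 mm diameter, its axis 13 mm up (x = -50 to +35 mm); orange square cap of 26 mm (x = -80 to -50 mm). Starts lying on the bench, z up.
- probe_head (a point): Middle of the end face of the probe's blue head (probe frame 80, 0, 13 mm).
- meter: Handheld meter, light grey with blue end bands, 165 mm long, about 0.32 kg, lying screen and keys up. Origin: underside, middle of the length; z out of the screen. Main body x = -56.5 to +82.5 mm, 60 mm wide, 32 mm high; at its -x end a thinner black socket block, x = -82.5 to -56.5 mm, 48 mm wide, 20 mm high, underside flush with the body's.
- meter_socket (a point): Middle of the end face of the meter's black socket block (meter frame -82.5, 0, 10 mm).
- meter_heel (a point): Top edge of the meter's other end, the one that goes under the catch (meter frame 82.5, 0, 32 mm).
- bottle_blue: Bystander: glass bottle with blue cap, 60 mm diameter, 105 mm high, origin at its foot; leave standing.
- bottle_orange: Bystander: glass bottle with orange cap, 66 mm diameter, 125 mm high, origin at its foot; leave standing.
- jar: Bystander: white jar with black lid, 68 mm diameter, 95 mm high, origin at its foot; leave standing.
Not all that is in view belongs to the job. There is more than one size of the probe; the one meant has the size given above. Leave any red look-alike of the meter alone.

How it is judged:
On the way, in this order (a step that is already met when the one before it is completed fails the run):
1. the probe lies in the bottom of its trough, head in the wide end, let go, with the meter not yet over it (horizontal distance between probe and trough below 0.008 m and z of probe in the frame of trough below 0.004 m and y of probe_head in the frame of trough above 0.07 m and angle between probe's own z axis and vertical below 0.07 rad and contact force between the fingers and probe below 0.3 N and horizontal distance between meter and recess above 0.08 m), for 0.2 s.
2. the meter's socket end is under the retaining bar and its other end is down under the closed catch (horizontal distance between meter and recess below 0.008 m and z of meter in the frame of recess above -0.004 m and x of meter_socket in the frame of bar_edge below -0.008 m and z of meter_socket in the frame of bar_edge below 0 m and z of meter_heel in the frame of catch_nose below 0 m and value of joint catch below 0.0015 m), for 0.2 s.
At the end, for the whole second after the job is handed in: Probe flat on the trough floor (8 mm, 4 mm in height, 0.07 rad), head in the wide end; meter over it, screen up, level (0.04 rad), on the recess floor (8 mm, 4 mm in height), socket end 8 mm or more under the bar, other end 1 mm or more under the closed catch (under 1.5 mm open); both at rest (all of step 2 and horizontal distance between probe and trough below 0.008 m and z of probe in the frame of trough below 0.004 m and y of probe_head in the frame of trough above 0.07 m and angle between probe's own z axis and vertical below 0.07 rad and z of meter in the frame of recess below 0.004 m and angle between meter's own z axis and vertical below 0.04 rad and x of meter_heel in the frame of catch_nose above 0.001 m and linear speed of each of meter, probe below 0.02 m/s); the robot touches nothing.
It fails at once if a bystander bottle or the jar is moved by more than 20 mm or tipped (distance of any of bottle_blue, bottle_orange, jar from where it was at the start of the episode above 0.02 m or angle between any of bottle_blue, bottle_orange, jar's own z axis and vertical above 0.3 rad).
It also fails if it takes over 54 s, if anything falls off the work surface, if the arm or the gripper's body presses on something with over 40 N, if the wrist force passes 120 N, or if a joint passes its speed limit or range.

### The arm

A 6-joint arm with a two-finger parallel gripper is mounted at the origin on the work surface. World frame = base frame: x ahead of the robot, y to its left, z up, the work surface at z = 0. Lengths are in m, angles in rad, forces in N, time in s.
With the tool pointing down it reaches from about 0.35 to 0.975 m from the base axis. Payload 4.9 kg.
Tool frame: the origin (TCP) lies at the very end of the fingers, on their centre line; the grasp point (between the pads) lies 19 mm behind it; z points along the fingers, y is the direction in which the jaws open and shut (so a half turn about z gives the same grasp; the last joint's range is limited). The gripper opens to 85 mm and grips with 20 to 120 N. Pads are 22 mm wide; open, the fingers measure 114 mm over their backs; the gripper's body (76 mm by 85 mm) begins 54 mm behind the grasp point. The pads swing forward as they close: fully open they stand 13 mm farther back than shut.
Start: joints at [1.111, 0.053, 1.613, -0, 1.476, -0.119], TCP at [0.209, 0.589, 0.195] pointing down, gripper open.
Joint ranges: [-3.01, 3.01], [-1.01, 2.22], [0.06, 2.58], [-1.02, 4.17], [0.09, 2.62], [-3.14, 3.14]. Speed limits (rad/s): [2.57, 2.57, 3.14, 3.14, 3.14, 3.14].

### API

Orientations are given as a unit quaternion [w, x, y, z].
In Python, from plant import state, eyes, job_done gives the robot as it stands.
- The arm moves only by the tool apply_moves, never from a script. Its argument "commands" is a list of rows, each an object with "linear": the shift along the tool's x, y, z in m, a list of three; "delta_rot": the turn, a rotation vector about the tool's x, y, z in degrees, a list of three; "fingers": the closure in counts, from 0 (fully open) to 255 (shut). In form: [{"linear": [x, y, z], "delta_rot": [wx, wy, wz], "fingers": fingers}, ...]. A call has exactly 8 rows; each row is the pose to reach, as a shift and turn from the pose commanded when the call began, along the tool's axes at that moment; what a row does not reach only later rows make up. A row lasts 1/10 s, in which the tool goes at most 50 mm and 8.59 degrees, less where a joint would pass 70% of its speed; a pose out of reach is approached as far as the arm can. A call with a gripper value outside its range is refused whole. The fingers move at their own pace and stop on an object; the grip force is fixed at half the most. Time passes only in rows, so rows that repeat a pose let the fingers close, or fill a call up. It gives the time, the measured TCP pose, the force and the opening at its end, in the units of the state.
- state(): the state, without advancing time (a new reading comes with each control period).
- eyes.grab_frame(name): name is "side" or "top" or "wrist"; returns the picture (420x560x3 uint8, red, green, blue); there is no depth.
- eyes.camera_params(name): a dict with "fx", "fy", "cx", "cy" (pixels), "k1" (the pictures are not rectified: a ray, as slopes to the right and down, at radius r is drawn at 1 + k1 r^2 times it, then the intrinsics apply), "position" and "rotation" of the camera in the world; the wrist camera has in their place "T_tool_cam" (4x4, takes a point from camera to tool coordinates, whose origin is the TCP and whose axes are the flange's). Camera axes: x right, y down, z forward; pixel columns grow to the right and rows downward; lengths in m; the calibration is good to about 2 mm. A picture is of the moment at which its call begins: read the wrist's pose just before it. camera_params takes no time and is no camera call.
- job_done(): hands the job in, once; it reports no verdict.
The state is a dict: "time": time; "joint_pos": joint angles; "joint_vel": joint speeds; "joint_efforts": joint torques, N m; "tool_pos": TCP position; "tool_rot": TCP orientation; "contact_force": force on the tool from outside, world axes, zero at the start; "ft_torque": the same for the moment, N m; "gripper_width": opening from 0.0 (shut) to 1.0 (fully open).
Only numpy, scipy, OpenCV 4.12 (cv2) and the standard library are available. Lean on these libraries where they do the work, as an engineer would, in place of code of your own. Each camera call takes 0.05 s, during which the arm holds its last target.

## Working session

There is one attempt and no reset: what is moved stays moved. The work goes in short steps, Python scripts to look and compute and a tool call to move; the robot and the scene stay as the last step left them, time stands still between calls to the robot, and variables do not carry over. Pictures are saved under pics/ and viewed, and the job is handed in when it is done.

Besides the shell and the picture viewer there is one more tool, called after "Call:" as name(argument=value, ...) on one line, values as JSON. apply_moves: Moves the arm, as the interface text tells. Its arguments: {"type":"object","properties":{"commands":{"type":"array","items":{"type":"object","properties":{"linear":{"type":"array","items":{"type":"number"}},"delta_rot":{"type":"array","items":{"type":"number"}},"fingers":{"type":"number"}}}}},"required":["commands"]}

```bash
ls; mkdir -p pics
python3 - <<'E'
from plant import state, eyes
import cv2
print(state())
for n in ["side","top","wrist"]:
    im=eyes.grab_frame(n); cv2.imwrite(f"pics/{n}0.png",im[:,:,::-1])
    print(n,eyes.camera_params(n))
E
```

```text
pics
{'time': 0.0, 'joint_pos': array([ 1.11098466e+00,  5.33481717e-02,  1.61428587e+00,  1.47640196e-05,
        1.47599734e+00, -1.18990030e-01]), 'joint_vel': array([ 0.00092948, -0.0002797 ,  0.00011047,  0.0010478 , -0.00084966,
       -0.00012711]), 'joint_efforts': array([ 2.25492186e-04, -3.93674970e+01, -3.70177352e+01, -4.55148972e-05,
        7.00152726e-03, -3.82983671e-05]), 'tool_pos': array([0.20859395, 0.58843029, 0.19407333]), 'tool_rot': array([-2.97947677e-04,  1.69587838e-01,  9.85514549e-01, -9.74880146e-04]), 'contact_force': array([ 0.06704643,  0.23152729, -0.23650084]), 'ft_torque': array([-0.03187043,  0.01847384,  0.048184  ]), 'gripper_width': 1.0014572167252251}
side {'fx': 421.2276372095688, 'fy': 421.2276372095688, 'cx': 272.46973843195985, 'cy': 209.70247852550415, 'k1': -0.1317220272835121, 'position': array([ 0.0367425 , -0.92415815,  1.06192717]), 'rotation': array([-0.37476653,  0.90064205, -0.20523121,  0.07920918])}
top {'fx': 472.70059240082855, 'fy': 472.70059240082855, 'cx': 281.46561649178534, 'cy': 209.63006815285925, 'k1': 0.04562894374176951, 'position': array([ 0.19759632, -0.02903764,  1.70409117]), 'rotation': array([-0.06715249,  0.70729702, -0.70165299,  0.05389389])}
wrist {'fx': 328.9220758797545, 'fy': 328.9220758797545, 'cx': 281.69717908959996, 'cy': 202.3442302806884, 'k1': -0.01688617462580584, 'T_tool_cam': array([[-1.27792797e-03, -9.46892796e-01, -3.21546886e-01,
         8.41356954e-02],
       [ 9.99999183e-01, -1.20330776e-03, -4.30803344e-04,
        -2.88993052e-04],
       [ 2.10047187e-05, -3.21547174e-01,  9.46893560e-01,
        -1.78344406e-01],
       [ 0.00000000e+00,  0.00000000e+00,  0.00000000e+00,
         1.00000000e+00]])}
```

View pics/top0.png

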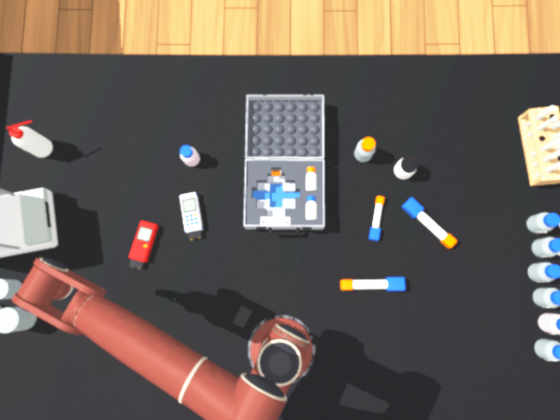

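View pics/side0.png

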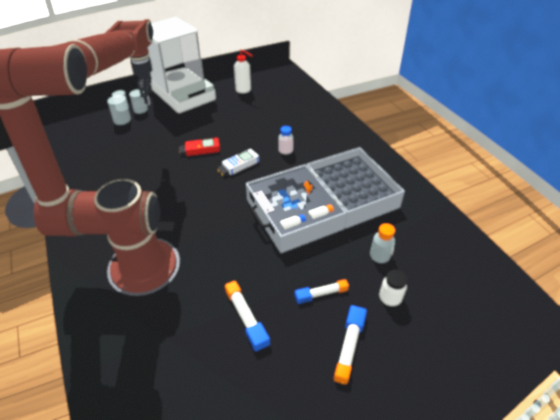

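View pics/wrist0.png

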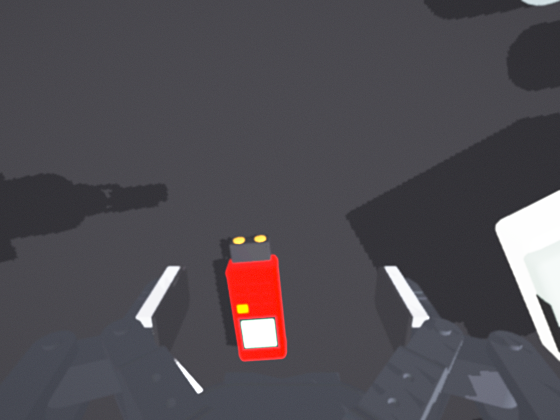

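```bash
cat > h.py <<'E'
import numpy as np, cv2
from scipy.spatial.transform import Rotation as R
from plant import state, eyes
def q2R(q): return R.from_quat([q[1],q[2],q[3],q[0]]).as_matrix()
def cam(n,s=None):
    p=eyes.camera_params(n)
    K=np.array([[p['fx'],0,p['cx']],[0,p['fy'],p['cy']],[0,0,1]]); d=np.array([p['k1'],0,0,0,0.])
    if n=='wrist':
        s=s or state(); T=np.eye(4); T[:3,:3]=q2R(s['tool_rot']); T[:3,3]=s['tool_pos']
        T=T@p['T_tool_cam']; return K,d,T[:3,:3],T[:3,3]
    return K,d,q2R(p['rotation']),np.array(p['position'])
def unproj(c,uv,z):
    K,d,Rm,t=c
    uv=np.array(uv,float).reshape(-1,1,2)
    n=cv2.undistortPoints(uv,K,d).reshape(-1,2)
    r=np.c_[n,np.ones(len(n))]@Rm.T
    return t+r*((z-t[2])/r[:,2])[:,None]
def proj(c,X):
    K,d,Rm,t=c
    X=(np.array(X,float).reshape(-1,3)-t)@Rm
    return cv2.projectPoints(X,np.zeros(3),np.zeros(3),K,d)[0].reshape(-1,2)
E
python3 - <<'E'
from h import *
for n in ['top']:
    im=cv2.imread('pics/top0.png')
    a=cv2.resize(im[80:300,120:470][:, :],None,fx=2.2,fy=2.2,interpolation=cv2.INTER_CUBIC); cv2.imwrite('pics/top0z.png',a)
c=cam('top')
print(unproj(c,[[341,284],[405,284],[374,240],[379,196],[405,202],[455,243]],0.013))
print(unproj(c,[[245,95],[325,95],[245,228],[325,228]],0.08))
E
```

```text
[[ 0.2258431  -0.20797916  0.013     ]
 [ 0.22852225 -0.43130196  0.013     ]
 [ 0.38226145 -0.327427    0.013     ]
 [ 0.54269436 -0.34928781  0.013     ]
 [ 0.52107348 -0.44192306  0.013     ]
 [ 0.37423157 -0.61169227  0.013     ]]
[[ 0.90058887  0.13948263  0.08      ]
 [ 0.90105087 -0.15081255  0.08      ]
 [ 0.41316358  0.12874224  0.08      ]
 [ 0.41515341 -0.14824441  0.08      ]]
```

View pics/top0z.png

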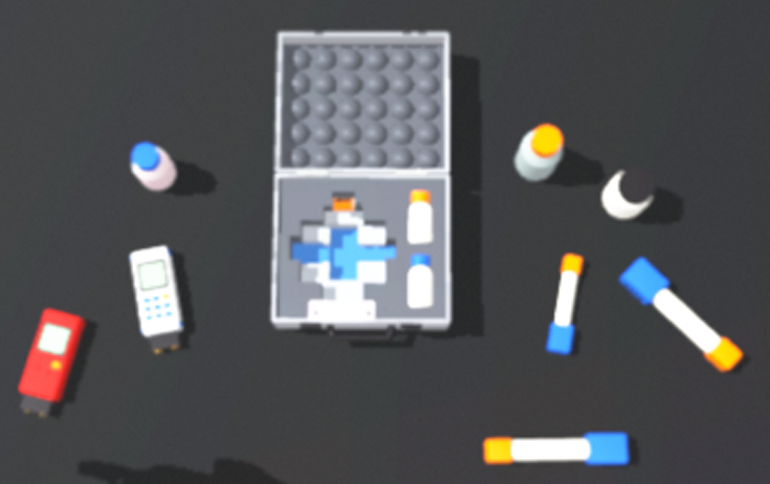

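```bash
cat >> h.py <<'E'
def toolR(yaw,tilt=0):
    # yaw deg: direction of tool x; tool z down; tilt deg: rotation about tool y
    a=np.radians(yaw); x=np.array([np.cos(a),np.sin(a),0]); z=np.array([0,0,-1.]); y=np.cross(z,x)
    return np.c_[x,y,z]@R.from_rotvec([0,np.radians(tilt),0]).as_matrix()
def go(pos,Rt,s=None):
    s=s or state(); R0=q2R(s['tool_rot'])
    l=R0.T@(np.array(pos)-s['tool_pos']); w=np.degrees(R.from_matrix(R0.T@Rt).as_rotvec())
    print('linear',np.round(l,4).tolist(),'rot',np.round(w,2).tolist(),'rows',round(np.linalg.norm(l)/.05,1),round(np.linalg.norm(w)/8.59,1))
def show(n,name,s=None):
    s=state(); im=eyes.grab_frame(n)[:,:,::-1]; cv2.imwrite(f'pics/{name}.png',im); np.save(f'pics/{name}.npy',np.r_[s['tool_pos'],s['tool_rot']]); return im
def camf(name):
    a=np.load(f'pics/{name}.npy'); return cam('wrist',dict(tool_pos=a[:3],tool_rot=a[3:]))
E
python3 - <<'E'
from h import *
go([0.43,0.12,0.30],toolR(180))
E
```

```text
linear [-0.3652, -0.3678, -0.1052] rot [-0.09, -0.03, -19.53] rows 10.6 2.3
```

Call:
apply_moves(commands=[{"linear": [-0.05,-0.05,-0.04],"delta_rot": [0,0,-6],"fingers": 0},{"linear": [-0.365,-0.368,-0.105],"delta_rot": [0,0,-19.5],"fingers": 0},{"linear": [-0.365,-0.368,-0.105],"delta_rot": [0,0,-19.5],"fingers": 0},{"linear": [-0.365,-0.368,-0.105],"delta_rot": [0,0,-19.5],"fingers": 0},{"linear": [-0.365,-0.368,-0.105],"delta_rot": [0,0,-19.5],"fingers": 0},{"linear": [-0.365,-0.368,-0.105],"delta_rot": [0,0,-19.5],"fingers": 0},{"linear": [-0.365,-0.368,-0.105],"delta_rot": [0,0,-19.5],"fingers": 0},{"linear": [-0.365,-0.368,-0.105],"delta_rot": [0,0,-19.5],"fingers": 0}])

```text
time: 0.95
tool_pos: [0.3746, 0.2361, 0.2784]
tool_rot: [0.0, -0.0, 1.0, 0.0]
contact_force: [0.1, 0.1, 0.5]
gripper_width: 0.998
```

Run:
```python
from h import *
s=state();print(s['tool_pos'],s['tool_rot'],s['joint_vel'].round(2))
show('wrist','w1')
go([0.45,-0.02,0.30],toolR(180))
```

```text
[0.37464002 0.23610226 0.27840606] [ 1.71368982e-04 -1.04251069e-05  9.99999985e-01  3.05558756e-05] [-1.12 -0.24  0.03 -0.    0.2  -1.11]
linear [-0.0739, -0.2498, -0.0185] rot [-0.24, 0.28, -0.5] rows 5.2 0.1
```

View pics/w1.png

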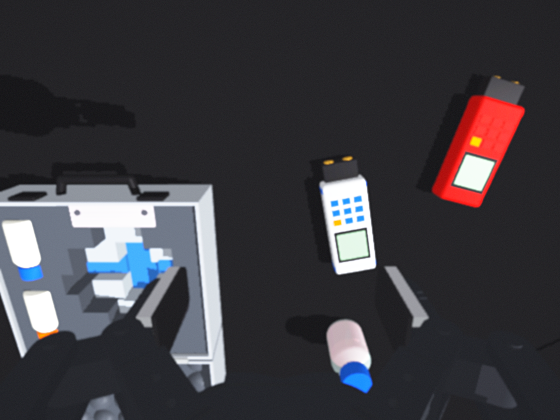

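Call:
apply_moves(commands=[{"linear": [-0.074,-0.25,-0.02],"delta_rot": [0,0,0],"fingers": 0},{"linear": [-0.074,-0.25,-0.02],"delta_rot": [0,0,0],"fingers": 0},{"linear": [-0.074,-0.25,-0.02],"delta_rot": [0,0,0],"fingers": 0},{"linear": [-0.074,-0.25,-0.02],"delta_rot": [0,0,0],"fingers": 0},{"linear": [-0.074,-0.25,-0.02],"delta_rot": [0,0,0],"fingers": 0},{"linear": [-0.074,-0.25,-0.02],"delta_rot": [0,0,0],"fingers": 0},{"linear": [-0.074,-0.25,-0.02],"delta_rot": [0,0,0],"fingers": 0},{"linear": [-0.074,-0.25,-0.02],"delta_rot": [0,0,0],"fingers": 0}])

```text
time: 1.8
tool_pos: [0.4481, -0.0111, 0.2979]
tool_rot: [-0.0, -0.0, 1.0, 0.0]
contact_force: [-0.2, 0.2, -0.1]
gripper_width: 1.0
```

Run:
```python
from h import *
s=state();print(s['tool_pos'],s['tool_rot'],s['joint_vel'].round(2))
show('wrist','w2')
```

```text
[ 0.4480794  -0.01113059  0.29790264] [-3.79772161e-04 -3.11306071e-05  9.99999830e-01  4.41744788e-04] [ 0.03 -0.01  0.01 -0.    0.   -0.  ]
```

View pics/w2.png

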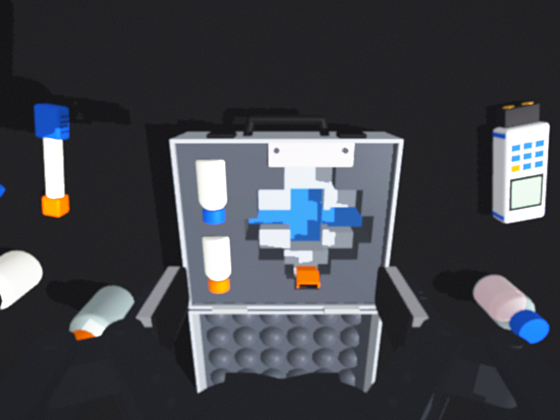

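Run:
```python
from h import *
im=cv2.imread('pics/w2.png')
cv2.imwrite('pics/w2a.png',cv2.resize(im[120:320,160:420],None,fx=3,fy=3,interpolation=cv2.INTER_CUBIC))
b=np.hstack([im[90:240,20:110],im[90:240,480:560]])
cv2.imwrite('pics/w2b.png',cv2.resize(b,None,fx=4,fy=4,interpolation=cv2.INTER_CUBIC))
```

```text
(no output)
```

View pics/w2a.png

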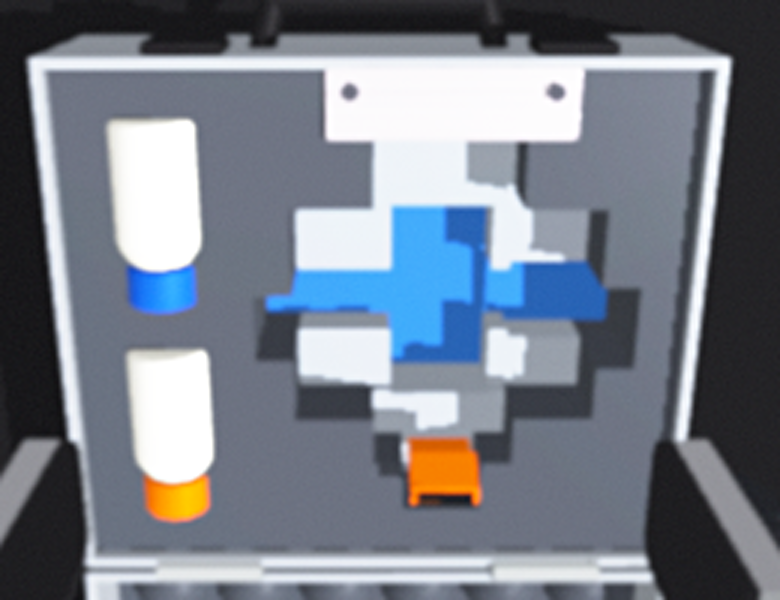

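View pics/w2b.png

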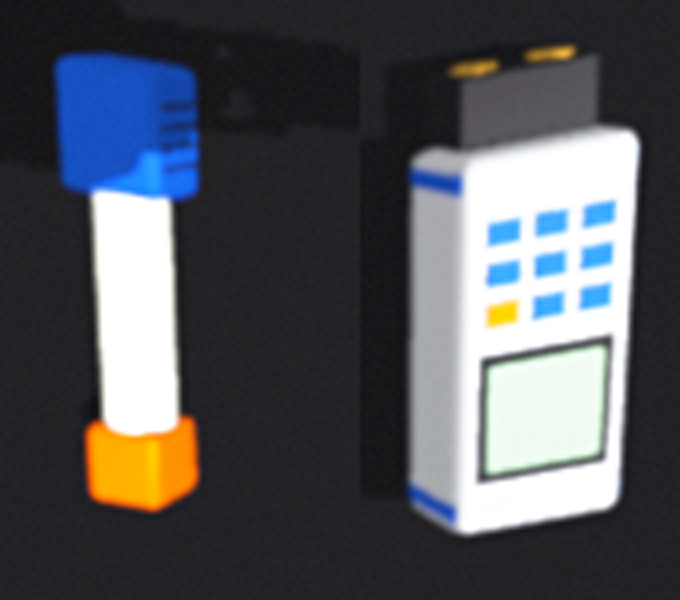

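```bash
cat > fit.py <<'E'
from h import *
from scipy.optimize import least_squares
def fit(c,obj,uv,x0):
    obj=np.array(obj,float)/1000
    def f(p):
        M=R.from_euler('z',p[2]).as_matrix(); return (proj(c,obj@M.T+[p[0],p[1],0])-uv).ravel()
    r=least_squares(f,x0,loss='soft_l1'); return r.x,r.fun.reshape(-1,2)
E
python3 - <<'E'
from fit import *
c=camf('w2')
Z=lambda a,u0,v0,k:(np.array(a,float)+.5)/k-.5+[u0,v0]
obj=[[-120,-140,80],[-120,140,80],[-86,-22,77],[-86,82,77],[-55,-38,74],[-55,98,74],[45,-38,74],[45,98,74]]
uv=Z([[30,58],[729,58],[325,139],[581,139],[296,209],[606,210],[297,417],[591,417]],160,120,3)
p,r=fit(c,obj,uv,[.53,0,0]);print(p,np.degrees(p[2]));print(r.round(1))
# probe: head top corners z26, cap corners
objp=[[80,-17,26],[80,17,26],[35,-17,26],[35,17,26],[-80,-13,26],[-80,13,26],[-50,-13,26]]
# zoom b: left part offset 20,90,k4.  which side: image left = world -y
# head end toward robot; probe x=-X so probe +y = world -y = image left
uvp=Z([[152,66],[57,58],[158,155+0],[68,190],[155,508-45],[93,500],[157,435-0]],20,90,4)
print(unproj(c,Z([[57,58],[62,188],[152,66],[93,500]],20,90,4),.026))
print(unproj(c,Z([[93,300],[175,300],[93,200],[178,428],[103,425]],20,90,4),.013))
E
```

```text
[ 0.53792328 -0.00530278 -0.00113522] -0.06504353879273242
[[-0.2 -0.2]
 [ 0.7 -0.3]
 [ 0.5  0. ]
 [-0.8  0. ]
 [-2.   0.1]
 [ 1.3 -0.3]
 [-0.5  0.7]
 [ 0.5  0.6]]
[[ 0.37864152 -0.33918725  0.026     ]
 [ 0.42128235 -0.34762205  0.026     ]
 [ 0.38145848 -0.30778076  0.026     ]
 [ 0.53519143 -0.36352264  0.026     ]]
[[ 0.46297978 -0.35554183  0.013     ]
 [ 0.46310726 -0.32550954  0.013     ]
 [ 0.4271871  -0.34722353  0.013     ]
 [ 0.51150778 -0.33474637  0.013     ]
 [ 0.51027972 -0.362846    0.013     ]]
```

Run:
```python
from h import *
go([0.458,-0.340,0.12],toolR(170.5))
```

```text
linear [-0.0097, -0.3294, 0.1778] rot [0.03, -0.03, 9.57] rows 7.5 1.1
```

Call:
apply_moves(commands=[{"linear": [-0.01,-0.329,0.178],"delta_rot": [0,0,9.5],"fingers": 0},{"linear": [-0.01,-0.329,0.178],"delta_rot": [0,0,9.5],"fingers": 0},{"linear": [-0.01,-0.329,0.178],"delta_rot": [0,0,9.5],"fingers": 0},{"linear": [-0.01,-0.329,0.178],"delta_rot": [0,0,9.5],"fingers": 0},{"linear": [-0.01,-0.329,0.178],"delta_rot": [0,0,9.5],"fingers": 0},{"linear": [-0.01,-0.329,0.178],"delta_rot": [0,0,9.5],"fingers": 0},{"linear": [-0.01,-0.329,0.178],"delta_rot": [0,0,9.5],"fingers": 0},{"linear": [-0.01,-0.329,0.178],"delta_rot": [0,0,9.5],"fingers": 0}])

```text
time: 2.65
tool_pos: [0.4578, -0.3412, 0.1175]
tool_rot: [-0.001, 0.083, 0.997, 0.001]
contact_force: [0.4, 1.2, 0.1]
gripper_width: 1.0
```

Run:
```python
from h import *
s=state();print(s['tool_pos'],s['tool_rot'],s['joint_vel'].round(2))
im=show('wrist','w3')
```

```text
[ 0.45784385 -0.34116549  0.11752258] [-1.31937364e-03  8.27174700e-02  9.96571733e-01  9.27503126e-04] [-0.24  0.39 -0.21  0.02 -0.18 -0.25]
```

View pics/w3.png

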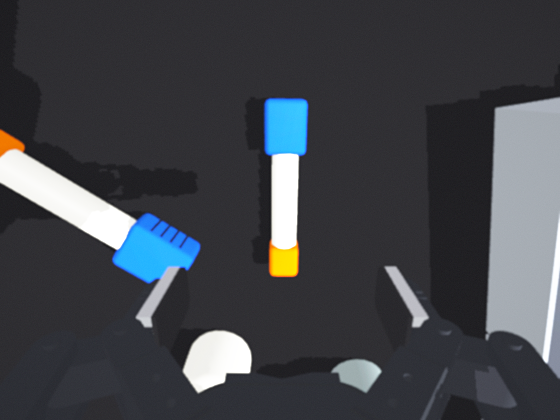

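Run:
```python
from h import *
c=camf('w3'); t=cam('top')
print('jar',unproj(t,[[405,168]],.095),'bot',unproj(t,[[368,144]],.125))
P=unproj(c,[[265,99],[307,99],[265,154],[307,154]],.026);print(P)
P=unproj(c,[[269,241],[299,241]],.026);print(P)
P=unproj(c,[[272,160],[299,160],[271,238],[298,238]],.013);print(P, (P[0]+P[1])/2,(P[2]+P[3])/2)
s=state();print(s['tool_pos']); go([.458,-.340,.12],toolR(170.5))
```

```text
jar [[ 0.62581363 -0.42593586  0.095     ]] bot [[ 0.70282246 -0.29474116  0.125     ]]
[[ 0.37839549 -0.34108946  0.026     ]
 [ 0.38386844 -0.30858393  0.026     ]
 [ 0.42111765 -0.34898301  0.026     ]
 [ 0.42688895 -0.31477643  0.026     ]]
[[ 0.4993313  -0.35979419  0.026     ]
 [ 0.50385067 -0.33310369  0.026     ]]
[[ 0.42950853 -0.34495255  0.013     ]
 [ 0.43342067 -0.32177168  0.013     ]
 [ 0.50255917 -0.3589239   0.013     ]
 [ 0.50680826 -0.33382734  0.013     ]] [ 0.4314646  -0.33336212  0.013     ] [ 0.50468372 -0.34637562  0.013     ]
[ 0.45723061 -0.34240763  0.11617174]
linear [-0.0003, 0.0025, -0.0038] rot [0.07, -0.24, -0.06] rows 0.1 0.0
```

Run:
```python
from h import *
go([.457,-.3382,.004],toolR(170))
```

```text
linear [0.0005, 0.004, 0.1122] rot [0.07, -0.24, 0.44] rows 2.2 0.1
```

Call:
apply_moves(commands=[{"linear": [0,0.004,0.02],"delta_rot": [0,-0.2,0.4],"fingers": 60},{"linear": [0,0.004,0.05],"delta_rot": [0,-0.2,0.4],"fingers": 60},{"linear": [0,0.004,0.08],"delta_rot": [0,-0.2,0.4],"fingers": 60},{"linear": [0,0.004,0.1],"delta_rot": [0,-0.2,0.4],"fingers": 60},{"linear": [0,0.004,0.11],"delta_rot": [0,-0.2,0.4],"fingers": 60},{"linear": [0,0.004,0.112],"delta_rot": [0,-0.2,0.4],"fingers": 60},{"linear": [0,0.004,0.112],"delta_rot": [0,-0.2,0.4],"fingers": 60},{"linear": [0,0.004,0.112],"delta_rot": [0,-0.2,0.4],"fingers": 60}])

```text
time: 3.5
tool_pos: [0.4601, -0.3377, 0.01]
tool_rot: [0.003, 0.086, 0.996, -0.001]
contact_force: [0.2, 0.7, -0.0]
gripper_width: 0.759
```

Run:
```python
from h import *
s=state();print(s['tool_pos'],s['gripper_width'],s['contact_force'])
im=show('wrist','w4')
go([.457,-.3382,.003],toolR(170))
```

```text
[ 0.46007066 -0.3376687   0.01003533] 0.7592598123929029 [ 0.21168702  0.7459603  -0.03080607]
linear [0.0029, -0.0009, 0.007] rot [-0.09, 0.34, 0.1] rows 0.2 0.0
```

View pics/w4.png

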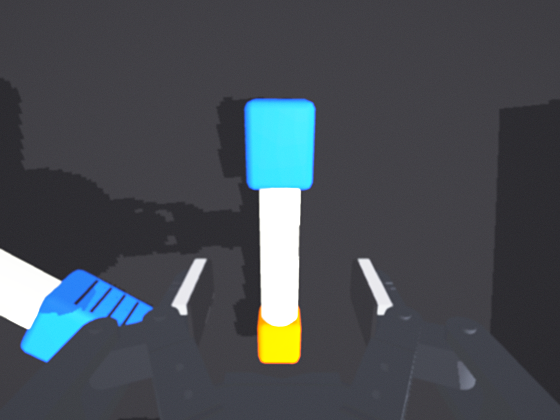

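Run:
```python
from h import *
c=camf('w4'); T=np.load('pics/w4.npy'); Rt=q2R(T[3:])
P=unproj(c,[[280,99],[280,189],[279,362]],.026)
print(P, ((P-T[:3])@Rt)*1000)
```

```text
[[ 0.38049339 -0.32466873  0.026     ]
 [ 0.42401129 -0.33238527  0.026     ]
 [ 0.53569213 -0.35283501  0.026     ]] [[ 80.53228204  -0.88158076 -16.43735303]
 [ 36.33649462  -1.01134933 -16.17715695]
 [-77.19506056  -1.98140143 -15.50776788]]
```

Call:
apply_moves(commands=[{"linear": [0.001,-0.001,0.007],"delta_rot": [0,0.3,0],"fingers": 60},{"linear": [0.001,-0.001,0.007],"delta_rot": [0,0.3,0],"fingers": 60},{"linear": [0.001,-0.001,0.007],"delta_rot": [0,0.3,0],"fingers": 255},{"linear": [0.001,-0.001,0.007],"delta_rot": [0,0.3,0],"fingers": 255},{"linear": [0.001,-0.001,0.007],"delta_rot": [0,0.3,0],"fingers": 255},{"linear": [0.001,-0.001,0.007],"delta_rot": [0,0.3,0],"fingers": 255},{"linear": [0.001,-0.001,0.007],"delta_rot": [0,0.3,0],"fingers": 255},{"linear": [0.001,-0.001,0.007],"delta_rot": [0,0.3,0],"fingers": 255}])

```text
time: 4.35
tool_pos: [0.4577, -0.338, 0.0013]
tool_rot: [-0.001, 0.087, 0.996, 0.0]
contact_force: [-0.0, -0.6, 0.2]
gripper_width: 0.002
```

Run:
```python
from h import *
s=state();print(s['tool_pos'],s['gripper_width'],s['contact_force'],s['joint_vel'].round(2))
im=show('wrist','w5')
```

```text
[ 0.45774298 -0.33796537  0.00129784] 0.0016067079269678982 [-0.03965484 -0.6289826   0.16577702] [-0.  0.  0. -0.  0. -0.]
```

View pics/w5.png

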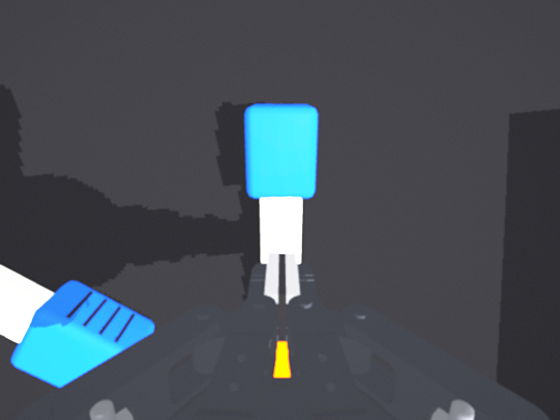

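Run:
```python
from h import *
im=show('side','s1')
cv2.imwrite('pics/s1z.png',cv2.resize(im[230:400,230:430],None,fx=4,fy=3.5,interpolation=cv2.INTER_CUBIC))
c=camf('w5'); T=np.load('pics/w5.npy'); Rt=q2R(T[3:])
print('tcp px',proj(c,T[:3]),proj(c,T[:3]-Rt[:,2]*.019))
P=unproj(c,[[281,105],[281,198]],.026)
print(P, ((P-T[:3])@Rt)*1000)
```

```text
tcp px [[282.00677643 239.85602881]] [[282.03991865 254.92806799]]
[[ 0.38075213 -0.32489539  0.026     ]
 [ 0.42398461 -0.33254863  0.026     ]] [[ 78.13221529  -0.39910627 -24.57251998]
 [ 34.22769669  -0.48455804 -24.64538399]]
```

View pics/s1z.png

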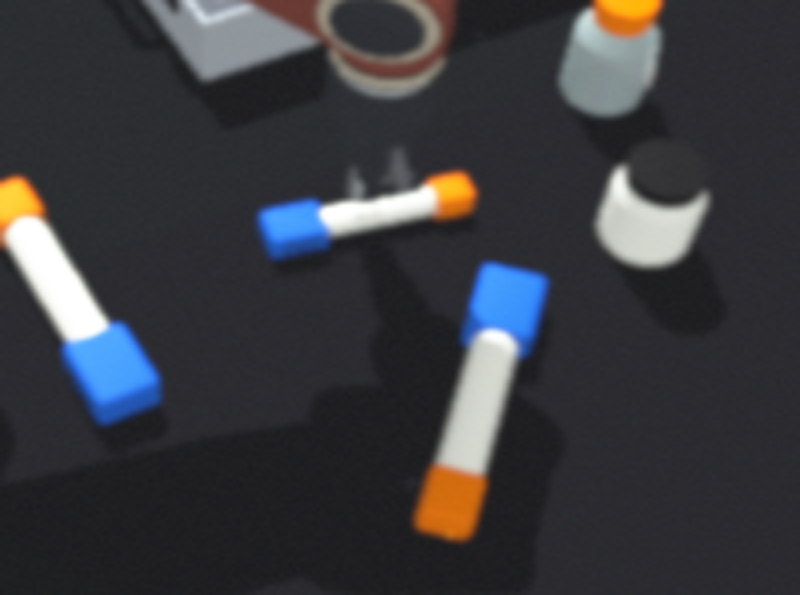

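Run:
```python
from h import *
c=cam('side')
K,d,Rm,t=c
for uv in [[319.2,284.9],[330,282],[321,295]]:
    n=cv2.undistortPoints(np.array(uv).reshape(1,1,2),K,d).ravel(); r=Rm@np.r_[n,1]
    print(t+r*((-.338-t[1])/r[1]))
print(proj(c,state()['tool_pos']))
im=cv2.imread('pics/s1.png')
cv2.imwrite('pics/s1z.png',cv2.resize(im[240:310,280:370],None,fx=8,fy=8,interpolation=cv2.INTER_CUBIC))
```

```text
[ 0.45328719 -0.338       0.04383132]Traceback (most recent call last):
  File "<stdin>", line 5, in <module>
cv2.error: OpenCV(4.12.0) /io/opencv/modules/calib3d/src/undistort.dispatch.cpp:538: error: (-215:Assertion failed) npoints >= 0 && src.isContinuous() && (depth == CV_32F || depth == CV_64F) in function 'undistortPoints'
```

Call:
apply_moves(commands=[{"linear": [-0.001,-0.0005,0],"delta_rot": [0,0,0],"fingers": 110},{"linear": [-0.001,-0.0005,0],"delta_rot": [0,0,0],"fingers": 110},{"linear": [-0.001,-0.0005,0],"delta_rot": [0,0,0],"fingers": 110},{"linear": [-0.001,-0.0005,0],"delta_rot": [0,0,0],"fingers": 110},{"linear": [-0.001,-0.0005,0.005],"delta_rot": [0,0,0],"fingers": 110},{"linear": [-0.001,-0.0005,0.01],"delta_rot": [0,0,0],"fingers": 110},{"linear": [-0.001,-0.0005,0.015],"delta_rot": [0,0,0],"fingers": 110},{"linear": [-0.001,-0.0005,0.02],"delta_rot": [0,0,0],"fingers": 110}])

```text
time: 5.25
tool_pos: [0.4583, -0.3384, -0.0195]
tool_rot: [-0.001, 0.087, 0.996, 0.0]
contact_force: [-0.9, -0.4, 0.2]
gripper_width: 0.569
```

Run:
```python
from h import *
s=state();print(s['tool_pos'],s['gripper_width'],s['contact_force'],s['joint_vel'].round(2))
im=show('wrist','w6'); im2=show('side','s2')
cv2.imwrite('pics/s2z.png',cv2.resize(im2[260:320,280:370],None,fx=8,fy=8,interpolation=cv2.INTER_CUBIC))
```

```text
[ 0.45833351 -0.33838888 -0.0195105 ] 0.5693299847671845 [-0.88301723 -0.36377173  0.18598986] [ 0.    0.08  0.01  0.   -0.09 -0.  ]
```

View pics/w6.png

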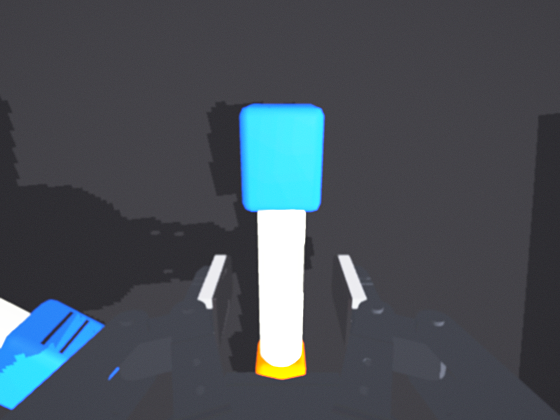

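View pics/s2z.png

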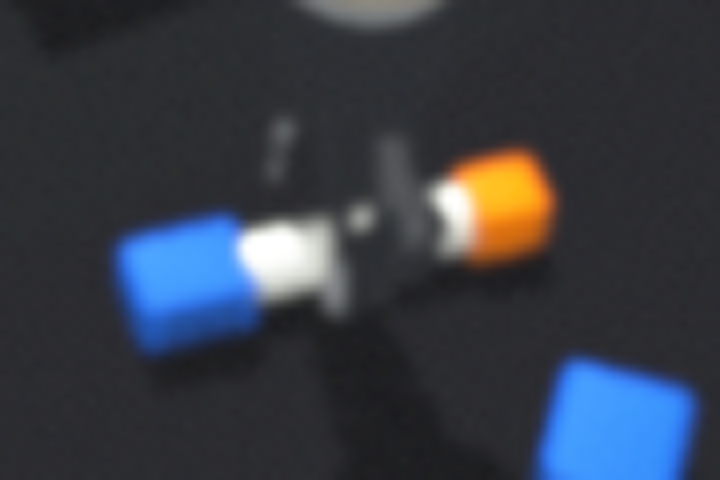

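Run:
```python
from h import *
K,d,Rm,t=cam('side')
for uv,y in [([322.5,299.4],-.366),([333,297],-.366),([314,283],-.31)]:
    n=cv2.undistortPoints(np.array(uv,float).reshape(1,1,2),K,d).ravel(); r=Rm@np.r_[n,1]
    print(t+r*((y-t[1])/r[1]))
c=camf('w6');T=np.load('pics/w6.npy'); Rt=q2R(T[3:])
P=unproj(c,[[282,104],[282,210]],.026);print(((P-T[:3])@Rt)*1000)
# solve tip: pixel (227,257),(338,257) with y=∓24.2mm in tool
cc=eyes.camera_params('wrist')['T_tool_cam']; K,d=c[0],c[1]
for uv,y in [([227,257],-.0242),([338,257],.0242)]:
    n=cv2.undistortPoints(np.array(uv,float).reshape(1,1,2),K,d).ravel(); r=cc[:3,:3]@np.r_[n,1]; o=cc[:3,3]
    print(o+r*((y-o[1])/r[1]))
```

```text
[ 0.45150157 -0.366       0.00701579]
[ 0.48878051 -0.366      -0.00544683]
[ 0.45343589 -0.31        0.01759119]
[[ 7.93192497e+01  3.20065593e-02 -4.53273413e+01]
 [ 3.55529570e+01 -1.12846989e-02 -4.54284795e+01]]
[ 0.01503245 -0.0242     -0.04934763]
[ 0.01600793  0.0242     -0.05128648]
```

Call:
apply_moves(commands=[{"linear": [0,0,0.003],"delta_rot": [0,0,0],"fingers": 110},{"linear": [0,0,0.006],"delta_rot": [0,0,0],"fingers": 110},{"linear": [0,0,0.008],"delta_rot": [0,0,0],"fingers": 110},{"linear": [0,0,0.01],"delta_rot": [0,0,0],"fingers": 110},{"linear": [0,0,0.01],"delta_rot": [0,0,0],"fingers": 110},{"linear": [0,0,0.01],"delta_rot": [0,0,0],"fingers": 110},{"linear": [0,0,0.01],"delta_rot": [0,0,0],"fingers": 110},{"linear": [0,0,0.01],"delta_rot": [0,0,0],"fingers": 110}])

```text
time: 6.15
tool_pos: [0.4587, -0.3387, -0.0286]
tool_rot: [-0.001, 0.086, 0.996, -0.0]
contact_force: [0.7, -0.1, -0.2]
gripper_width: 0.567
```

Run:
```python
from h import *
s=state();print(s['tool_pos'],s['gripper_width'],s['contact_force'],s['joint_vel'].round(2))
im=show('wrist','w7'); im2=show('side','s3')
cv2.imwrite('pics/s3z.png',cv2.resize(im2[260:320,280:370],None,fx=8,fy=8,interpolation=cv2.INTER_CUBIC))
```

```text
[ 0.45865847 -0.33870804 -0.02855384] 0.5667673765132497 [ 0.67794569 -0.13080712 -0.1811844 ] [ 0.  0.  0. -0.  0. -0.]
```

View pics/w7.png

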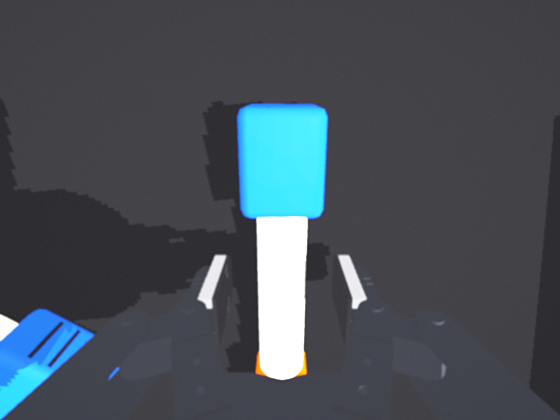

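View pics/s3z.png

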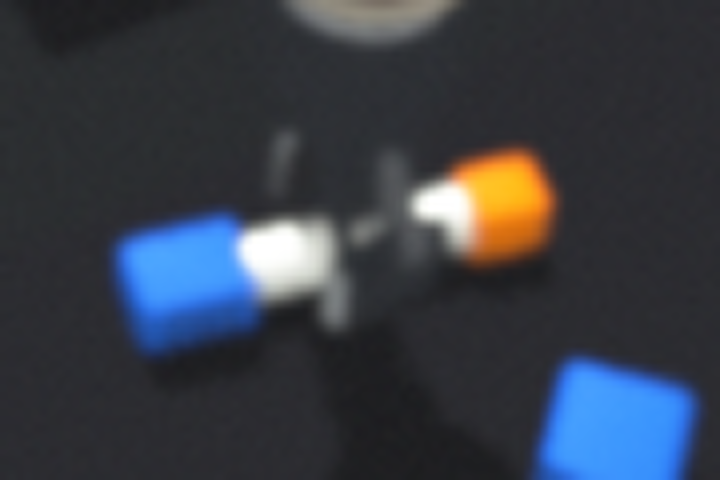

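Call:
apply_moves(commands=[{"linear": [0,0,0.003],"delta_rot": [0,0,0],"fingers": 110},{"linear": [0,0,0.003],"delta_rot": [0,0,0],"fingers": 255},{"linear": [0,0,0.003],"delta_rot": [0,0,0],"fingers": 255},{"linear": [0,0,0.003],"delta_rot": [0,0,0],"fingers": 255},{"linear": [0,0,0.003],"delta_rot": [0,0,0],"fingers": 255},{"linear": [0,0,0.003],"delta_rot": [0,0,0],"fingers": 255},{"linear": [0,0,0.003],"delta_rot": [0,0,0],"fingers": 255},{"linear": [0,0,0.003],"delta_rot": [0,0,0],"fingers": 255}])

```text
time: 7.05
tool_pos: [0.4586, -0.3386, -0.0317]
tool_rot: [-0.001, 0.087, 0.996, 0.0]
contact_force: [-0.4, 0.5, -0.2]
gripper_width: 0.23
```

Run:
```python
from h import *
s=state();print(s['tool_pos'],s['gripper_width'],s['contact_force'],s['joint_vel'].round(2))
im=show('wrist','w8'); im2=show('side','s4')
cv2.imwrite('pics/s4z.png',cv2.resize(im2[260:320,280:370],None,fx=8,fy=8,interpolation=cv2.INTER_CUBIC))
```

```text
[ 0.45855382 -0.33862387 -0.03169694] 0.23018602929685314 [-0.44580124  0.50385121 -0.20995346] [-0. -0. -0.  0.  0. -0.]
```

View pics/w8.png

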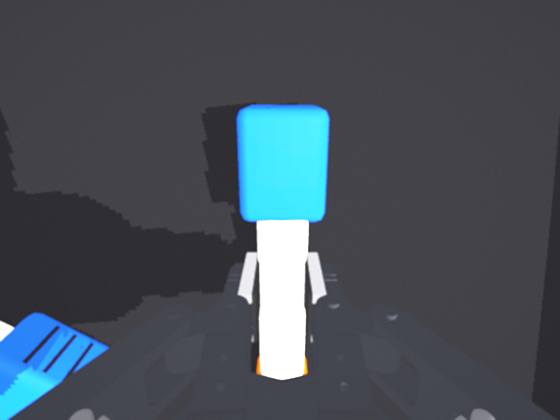

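View pics/s4z.png

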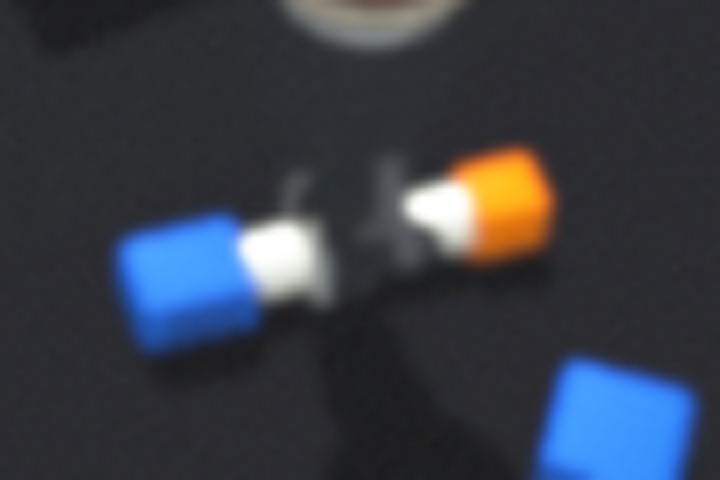

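Run:
```python
from h import *
c=camf('w8');T=np.load('pics/w8.npy'); Rt=q2R(T[3:])
P=unproj(c,[[238,106],[328,106],[240,220],[326,220],[283,105.],[283,221]],.026);print(((P-T[:3])@Rt)*1000)
s=state()
p=s['tool_pos']+[0,0,.15]; go(p,toolR(170))
# then
go([.538,.0247,.17],toolR(90),dict(tool_pos=p,tool_rot=s['tool_rot']))
```

```text
[[ 79.11613065 -15.52399622 -57.55884008]
 [ 79.07665248  16.27218726 -57.55980306]
 [ 35.83411701 -16.6075256  -57.63416675]
 [ 35.79010551  17.35351975 -57.63519851]
 [ 79.42584906   0.37364852 -57.55874795]
 [ 35.38942024   0.37248601 -57.63541855]]
linear [0.0003, -0.0, -0.15] rot [-0.0, -0.1, 0.07] rows 3.0 0.0
linear [-0.0155, 0.3716, -0.0517] rot [-0.07, -0.08, 80.07] rows 7.5 9.3
```

Call:
apply_moves(commands=[{"linear": [0,0,-0.01],"delta_rot": [0,0,0],"fingers": 255},{"linear": [0,0,-0.03],"delta_rot": [0,0,0],"fingers": 255},{"linear": [0,0,-0.065],"delta_rot": [0,0,0],"fingers": 255},{"linear": [0,0,-0.105],"delta_rot": [0,0,0],"fingers": 255},{"linear": [0,0.01,-0.145],"delta_rot": [0,0,6],"fingers": 255},{"linear": [-0.005,0.04,-0.17],"delta_rot": [0,0,14],"fingers": 255},{"linear": [-0.005,0.08,-0.19],"delta_rot": [0,0,22],"fingers": 255},{"linear": [-0.007,0.125,-0.2],"delta_rot": [0,0,30],"fingers": 255}])

```text
time: 7.95
tool_pos: [0.4882, -0.2166, 0.1714]
tool_rot: [0.001, 0.345, 0.939, -0.001]
contact_force: [1.1, 0.8, -2.4]
gripper_width: 0.233
```

Run:
```python
from h import *
s=state();print(s['tool_pos'],s['gripper_width'],s['contact_force'])
go([.538,.0247,.17],toolR(90))
```

```text
[ 0.48815406 -0.2165704   0.17136768] 0.23299928576795056 [ 1.07092398  0.75999284 -2.42285939]
linear [0.1183, 0.2161, 0.001] rot [0.05, 0.15, 49.63] rows 4.9 5.8
```

Held (width 0.233). Go over the trough.

Call:
apply_moves(commands=[{"linear": [0.02,0.036,0],"delta_rot": [0,0,8],"fingers": 255},{"linear": [0.04,0.072,0],"delta_rot": [0,0,16],"fingers": 255},{"linear": [0.06,0.11,0],"delta_rot": [0,0,24],"fingers": 255},{"linear": [0.08,0.146,0],"delta_rot": [0,0,32],"fingers": 255},{"linear": [0.1,0.182,0],"delta_rot": [0,0,40],"fingers": 255},{"linear": [0.118,0.216,0],"delta_rot": [0,0,47],"fingers": 255},{"linear": [0.118,0.216,0],"delta_rot": [0,0,49.6],"fingers": 255},{"linear": [0.118,0.216,0],"delta_rot": [0,0,49.6],"fingers": 255}])

```text
time: 8.75
tool_pos: [0.5351, 0.0258, 0.1682]
tool_rot: [-0.001, 0.703, 0.711, -0.001]
contact_force: [-0.3, -0.8, -2.5]
gripper_width: 0.231
```

Run:
```python
from h import *
s=state();print(s['tool_pos'],s['gripper_width'],s['contact_force'])
go([.538,.0247,.05],toolR(90))
show('wrist','w9')
```

```text
[0.5351252  0.02578504 0.16821346] 0.23083930304720876 [-0.32871824 -0.81463256 -2.48357415]
linear [-0.0011, 0.0031, 0.1182] rot [-0.13, -0.01, 0.62] rows 2.4 0.1
```

View pics/w9.png

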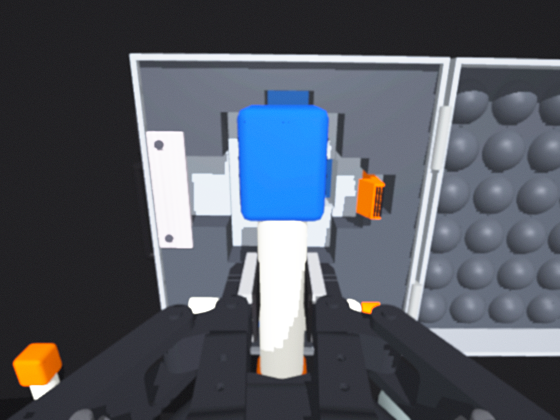

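Run:
```python
from h import *
im=cv2.imread('pics/w9.png')
cv2.imwrite('pics/w9z.png',cv2.resize(im[40:260,120:460],None,fx=2.3,fy=2.3,interpolation=cv2.INTER_CUBIC))
```

```text
(no output)
```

View pics/w9z.png

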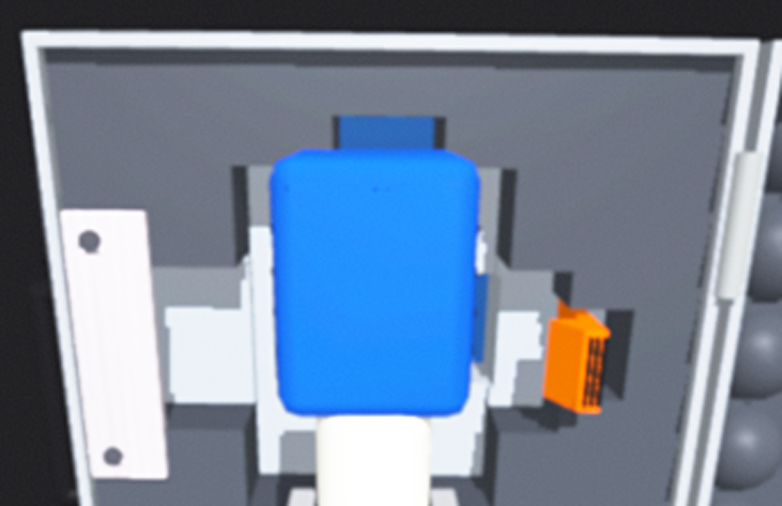

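Run:
```python
from fit import *
c=camf('w9')
obj=[[-120,140,80],[120,140,80],[-86,82,77],[-86,-22,77],[-55,98,74],[45,98,74],[-19.5,115,74],[19.5,115,74]]
uv=(np.array([[22,33],[757,42],[146,211],[167,477],[234,166],[514,170],[333,116],[445,116]],float)+.5)/2.3-.5+[120,40]
p,r=fit(c,obj,uv,[.53,0,0]);print(p,np.degrees(p[2]));print(r.round(1))
M=R.from_euler('z',p[2]).as_matrix()
t=M@[0,.03,0]+[p[0],p[1],0];print('trough',t, 'w2 trough', .53792+.00003,-.0053+.03)
```

```text
[ 0.53822554 -0.00576261 -0.00195847] -0.11221209697603247
[[-0.  -0.5]
 [ 1.2 -0.3]
 [-1.1  0.7]
 [-0.5  1. ]
 [-1.4 -0. ]
 [ 1.5 -0.3]
 [-0.3 -0.1]
 [ 0.7  0.5]]
trough [0.53828429 0.02423733 0.        ] w2 trough 0.5379499999999999 0.0247
```

Run:
```python
from h import *
s=state();print(s['tool_pos'],s['gripper_width'],s['contact_force'])
go([.5379,.0244,.025],toolR(89.9))
```

```text
[0.53511301 0.02500335 0.16816999] 0.2301035982680553 [ 0.27876607 -0.15106913 -2.34252916]
linear [-0.0006, 0.0031, 0.1432] rot [-0.13, -0.01, 0.69] rows 2.9 0.1
```

Call:
apply_moves(commands=[{"linear": [-0.0006,0.003,0.02],"delta_rot": [-0.1,0,0.7],"fingers": 255},{"linear": [-0.0006,0.003,0.05],"delta_rot": [-0.1,0,0.7],"fingers": 255},{"linear": [-0.0006,0.003,0.08],"delta_rot": [-0.1,0,0.7],"fingers": 255},{"linear": [-0.0006,0.003,0.11],"delta_rot": [-0.1,0,0.7],"fingers": 255},{"linear": [-0.0006,0.003,0.13],"delta_rot": [-0.1,0,0.7],"fingers": 255},{"linear": [-0.0006,0.003,0.14],"delta_rot": [-0.1,0,0.7],"fingers": 255},{"linear": [-0.0006,0.003,0.143],"delta_rot": [-0.1,0,0.7],"fingers": 255},{"linear": [-0.0006,0.003,0.143],"delta_rot": [-0.1,0,0.7],"fingers": 255}])

```text
time: 9.6
tool_pos: [0.5388, 0.0233, 0.0262]
tool_rot: [0.0, 0.709, 0.706, 0.0]
contact_force: [-0.5, -1.0, 1.3]
gripper_width: 0.232
```

Run:
```python
from h import *
s=state();print(s['tool_pos'],s['gripper_width'],s['contact_force'])
show('wrist','w10')
show('side','s5')
go([.5379,.0244,.025],toolR(89.9))
im=cv2.imread('pics/s5.png'); cv2.imwrite('pics/s5z.png',cv2.resize(im[130:260,220:420],None,fx=4,fy=4,interpolation=cv2.INTER_CUBIC))
```

```text
[0.5388069  0.02331904 0.02624879] 0.23168953834082043 [-0.50648646 -1.04686075  1.31597911]
linear [0.0008, -0.0012, 0.0016] rot [0.11, 0.02, -0.14] rows 0.0 0.0
```

View pics/w10.png

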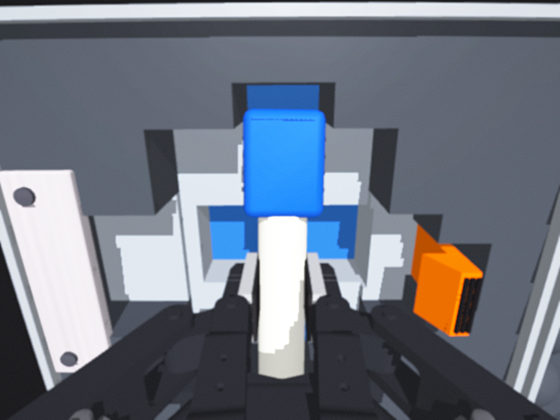

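View pics/s5z.png

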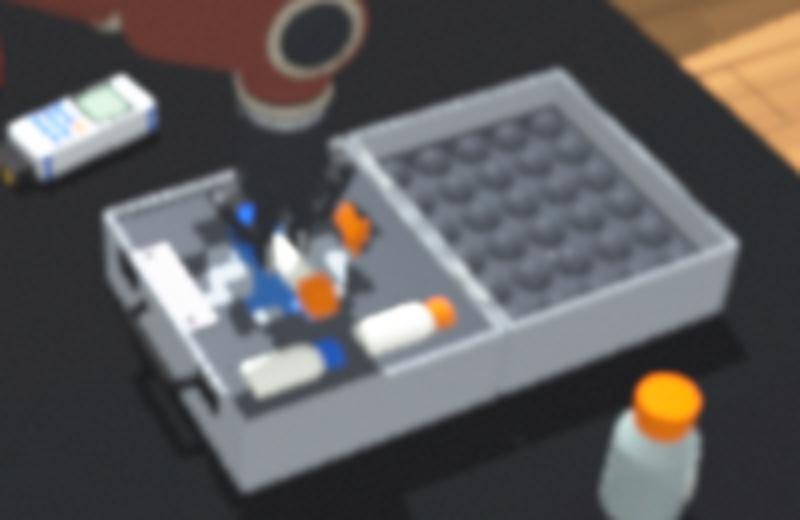

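Run:
```python
from h import *
im=cv2.imread('pics/w10.png')
cv2.imwrite('pics/w10z.png',cv2.resize(im[70:270,130:430],None,fx=2.6,fy=2.6,interpolation=cv2.INTER_CUBIC))
```

```text
(no output)
```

View pics/w10z.png

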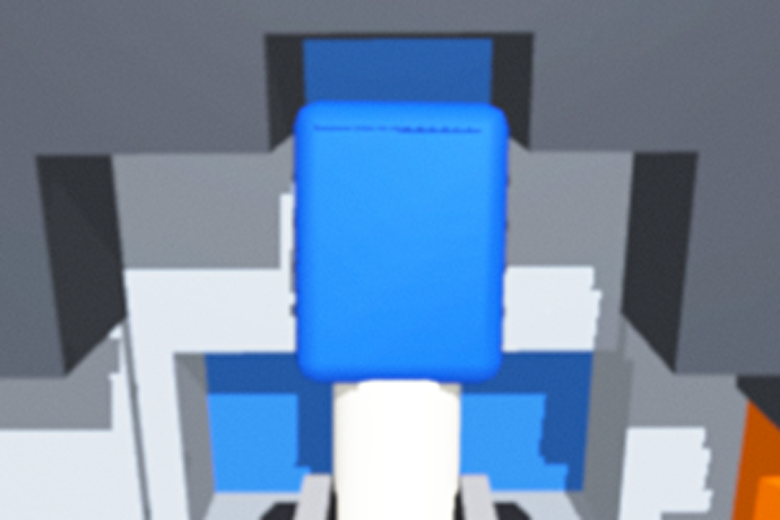

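Run:
```python
from fit import *
c=camf('w10'); T=np.load('pics/w10.npy'); Rt=q2R(T[3:])
f=lambda a:(np.array(a,float)+.5)/2.6-.5+[130,70]
obj=[[-19.5,115,74],[19.5,115,74],[-55,98,74],[45,98,74],[-55,62,74],[45,62,74]]
uv=f([[265,34],[533,34],[37,155],[697,153],[66,375],[676,373]])
p,r=fit(c,obj,uv,[.53,0,0]);print(p,np.degrees(p[2]));print(r.round(1))
M=R.from_euler('z',p[2]).as_matrix()
print('trough',M@[0,.03,0]+[p[0],p[1],0])
h=unproj(c,f([[402,110],[400,380],[402,105]]),T[2]+.0317+.026); print('head',h,((h-T[:3])@Rt)*1000)
```

```text
[ 0.53834445 -0.00558374 -0.00176106] -0.10090137815648649
[[-0.3 -0.2]
 [ 1.  -0.6]
 [-0.9  0. ]
 [ 1.  -0.3]
 [-0.4  1.4]
 [-0.2  1.3]]
trough [0.53839728 0.02441622 0.        ]
head [[0.53873758 0.09925272 0.08394879]
 [0.53831042 0.05980662 0.08394879]
 [0.5387397  0.09991199 0.08394879]] [[ 75.90317311  -0.35532608 -57.73907842]
 [ 36.45557779  -0.60820111 -57.71915923]
 [ 76.56244918  -0.35612064 -57.73941563]]
```

```bash
python3 - <<'E'
from h import *
K,d,_,_=camf('w10'); T=eyes.camera_params('wrist')['T_tool_cam']
obj=np.array([[80,-17,26],[80,17,26],[35,-17,26],[35,17,26]],float)/1000
def run(uv,n):
    ok,rv,tv=cv2.solvePnP(obj,np.array(uv,float),K,d,flags=cv2.SOLVEPNP_IPPE) 
    Rt=T[:3,:3]@cv2.Rodrigues(rv)[0]; t=T[:3,:3]@tv.ravel()+T[:3,3]
    print(n,'origin',(t*1000).round(1),'x',Rt[:,0].round(3),'z',Rt[:,2].round(3))
# probe +y in image: tool: probe x=tool x, z=-tool z => y = z cross x = -tool y => image left is +y
sw=lambda a:[a[1],a[0],a[3],a[2]]
run(sw([[238,106],[328,106],[241,220],[325,220]]),'w8')
f=lambda a,k,o:(np.array(a,float)+.5)/k-.5+o
run(sw(f([[271,155],[479,155],[280,412],[469,412]],2.3,[120,40])),'w9')
run(sw(f([[296,108],[508,108],[299,380],[502,380]],2.6,[130,70])),'w10')
E
python3 - <<'E'
import cv2
import numpy as np
a=cv2.imread('pics/w9.png')[90:390,200:370];b=cv2.imread('pics/w10.png')[90:390,200:370]
cv2.imwrite('pics/cmp.png',cv2.resize(np.hstack([a,b]),None,fx=2,fy=2,interpolation=cv2.INTER_CUBIC))
E
```

```text
w8 origin [ -3.2  -0.7 -28. ] x [0.999 0.    0.036] z [ 0.036 -0.006 -0.999]
w9 origin [ -2.2  -1.2 -23.8] x [ 1.     0.002 -0.018] z [-0.018  0.004 -1.   ]
w10 origin [ -5.7  -1.1 -16.7] x [0.999 0.005 0.035] z [ 0.035  0.02  -0.999]
```

View pics/cmp.png

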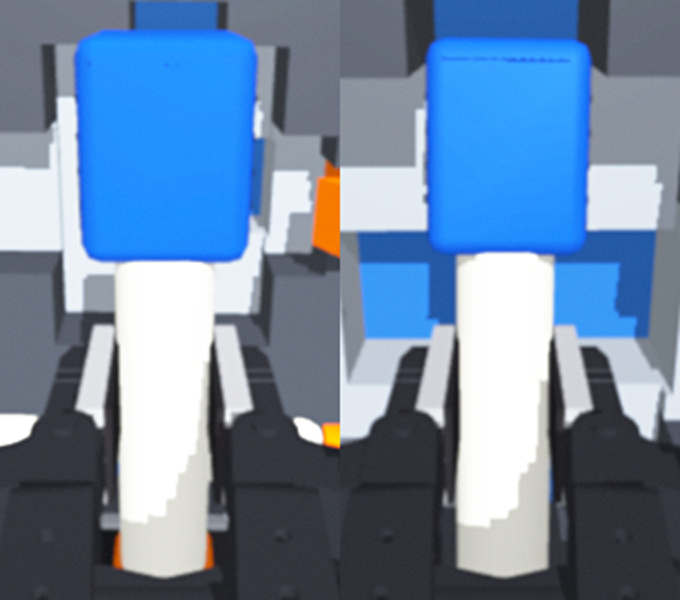

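Run:
```python
from h import *
K,d,Rm,t=cam('side')
s=state();print(s['tool_pos'],s['contact_force'],s['ft_torque'])
for uv,y in [([299.5,204.2],-.057),([299.5,201],-.057),([299.5,209],-.057)]:
    n=cv2.undistortPoints(np.array(uv,float).reshape(1,1,2),K,d).ravel(); r=Rm@np.r_[n,1]
    print(t+r*((y-t[1])/r[1]))
print(proj(cam('side'),[[.538,-.0567,.058],[.538,-.0567,.084],[.525,-.0567,.071],[.551,-.0567,.071]]))
im=cv2.imread('pics/s5.png'); cv2.imwrite('pics/s5z.png',cv2.resize(im[170:230,255:345],None,fx=8,fy=8,interpolation=cv2.INTER_CUBIC))
```

```text
[0.53911613 0.02358621 0.02660352] [-0.98157562 -0.731354    1.03304903] [-0.35021566  0.04257064 -0.08151881]
[ 0.53557691 -0.057       0.09081435]
[ 0.53500426 -0.057       0.10570009]
[ 0.53645561 -0.057       0.06804927]
[[299.76162446 210.91970996]
 [300.03250176 205.39167062]
 [296.44986747 209.38053666]
 [303.32243986 206.9738424 ]]
```

View pics/s5z.png

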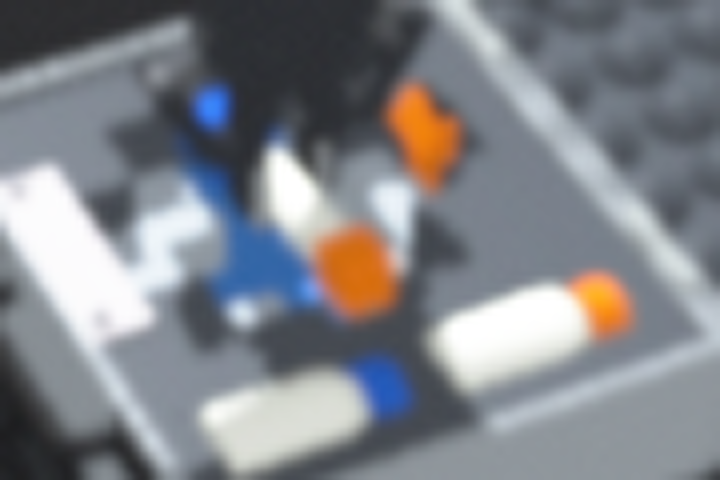

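Run:
```python
from h import *
im=show('top','t1')
cv2.imwrite('pics/t1z.png',cv2.resize(im[140:240,230:340],None,fx=6,fy=6,interpolation=cv2.INTER_CUBIC))
```

```text
(no output)
```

View pics/t1z.png

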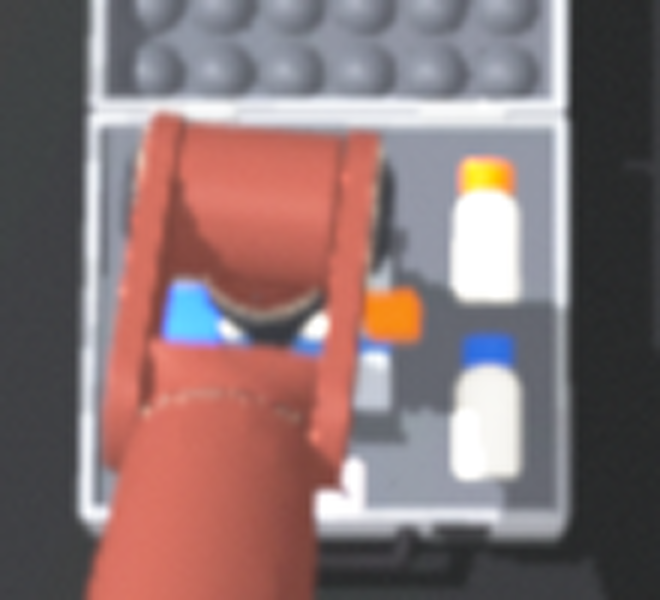

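Run:
```python
from h import *
t=cam('top')
print('cap end',unproj(t,[[300.7,189],[300.7,196]],.10))
print('case-fit trough end px',proj(t,[[.538-.0155,.0244-.085,.074],[.538+.0155,.0244-.085,.074],[.5384-.0195,.0244+.085,.074],[.5384+.0195,.0244+.085,.074]]))
a=cv2.imread('pics/top0.png'); cv2.imwrite('pics/t0z.png',cv2.resize(a[140:240,230:340],None,fx=6,fy=6,interpolation=cv2.INTER_CUBIC))
```

```text
cap end [[ 0.54819542 -0.06352171  0.1       ]
 [ 0.5234397  -0.06358983  0.1       ]]
case-fit trough end px [[299.68391699 197.73062864]
 [299.71124311 189.09967019]
 [251.33584339 198.44996926]
 [251.55920201 187.61376372]]
```

View pics/t0z.png

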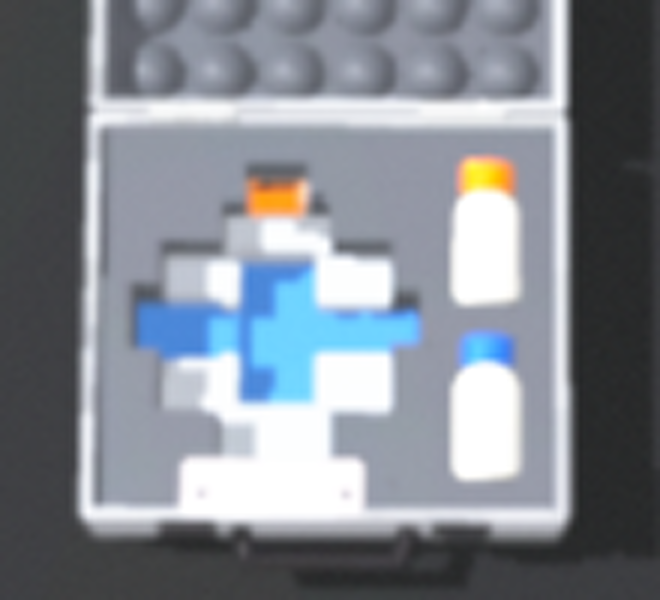

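Call:
apply_moves(commands=[{"linear": [0.0,0,-0.004],"delta_rot": [0,0,0],"fingers": 255},{"linear": [0.003,0,-0.004],"delta_rot": [0,0,0],"fingers": 255},{"linear": [0.006,0,-0.004],"delta_rot": [0,0,0],"fingers": 255},{"linear": [0.006,0,0],"delta_rot": [0,0,0],"fingers": 255},{"linear": [0.006,0,0.006],"delta_rot": [0,0,0],"fingers": 255},{"linear": [0.006,0,0.01],"delta_rot": [0,0,0],"fingers": 255},{"linear": [0.006,0,0.014],"delta_rot": [0,0,0],"fingers": 255},{"linear": [0.006,0,0.014],"delta_rot": [0,0,0],"fingers": 255}])

```text
time: 10.55
tool_pos: [0.5381, 0.0301, 0.0105]
tool_rot: [-0.0, 0.708, 0.706, 0.0]
contact_force: [1.7, -0.1, -1.5]
gripper_width: 0.229
```

Run:
```python
from h import *
s=state();print(s['tool_pos'],s['tool_rot'],s['gripper_width'],s['contact_force'])
show('wrist','w11')
s=state();print(s['contact_force'])
im=show('top','t2');cv2.imwrite('pics/t2z.png',cv2.resize(im[140:240,230:340],None,fx=6,fy=6,interpolation=cv2.INTER_CUBIC))
im2=show('side','s6');b=cv2.resize(im2[170:230,255:345],None,fx=8,fy=8,interpolation=cv2.INTER_CUBIC);cv2.imwrite('pics/s6z.png',b)
```

```text
[0.53811198 0.0301045  0.01051929] [-2.98918345e-04  7.08451438e-01  7.05759499e-01  1.37785682e-06] 0.22921517758744178 [ 1.67695323 -0.08444816 -1.50948329]
[ 0.66739756 -0.46347702 -2.86556753]
```

View pics/w11.png

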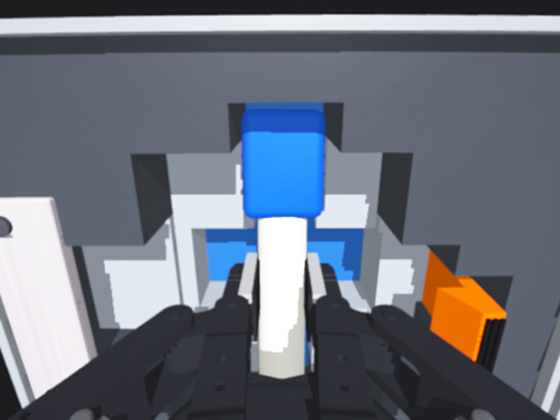

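View pics/s6z.png

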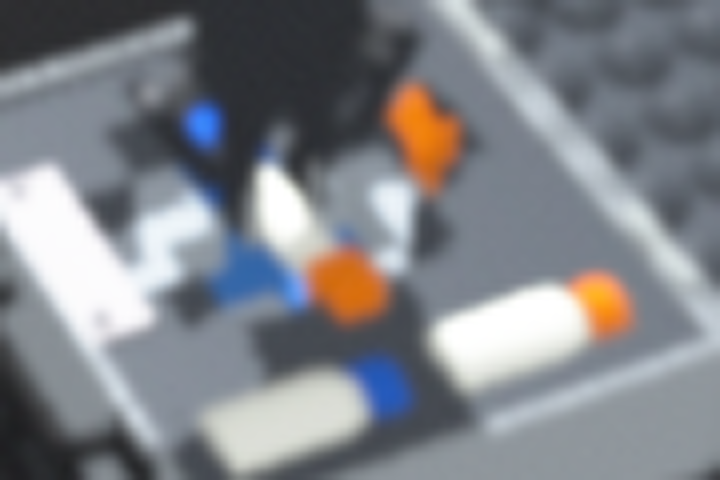

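View pics/t2z.png

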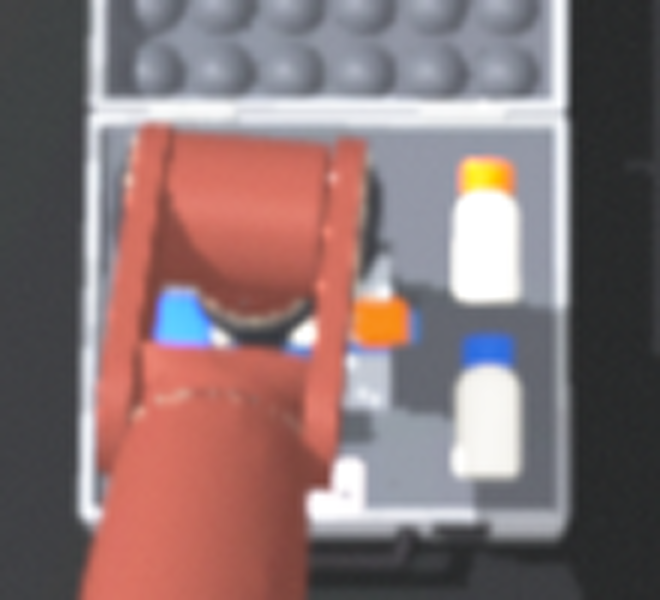

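Call:
apply_moves(commands=[{"linear": [0,0.0005,0.004],"delta_rot": [0,0,0],"fingers": 255},{"linear": [0,0.0005,0.008],"delta_rot": [0,0,0],"fingers": 255},{"linear": [0,0.0005,0.011],"delta_rot": [0,0,0],"fingers": 255},{"linear": [0,0.0005,0.014],"delta_rot": [0,0,0],"fingers": 255},{"linear": [0,0.0005,0.017],"delta_rot": [0,0,0],"fingers": 255},{"linear": [0,0.0005,0.02],"delta_rot": [0,0,0],"fingers": 255},{"linear": [0,0.0005,0.022],"delta_rot": [0,0,0],"fingers": 255},{"linear": [0,0.0005,0.022],"delta_rot": [0,0,0],"fingers": 255}])

```text
time: 11.5
tool_pos: [0.5394, 0.03, -0.0105]
tool_rot: [0.0, 0.709, 0.706, 0.001]
contact_force: [-0.3, -2.3, 2.8]
gripper_width: 0.227
```

Run:
```python
from h import *
s=state();print(s['tool_pos'],s['tool_rot'],s['gripper_width'],s['contact_force'])
show('wrist','w12')
s=state();print(s['contact_force'])
im2=show('side','s7');b=cv2.resize(im2[170:230,255:345],None,fx=8,fy=8,interpolation=cv2.INTER_CUBIC);cv2.imwrite('pics/s7z.png',b)
```

```text
[ 0.5394051   0.02995785 -0.01046891] [3.69894693e-04 7.08668639e-01 7.05541139e-01 5.69681172e-04] 0.22709546674257805 [-0.33814542 -2.28575794  2.84382625]
[-0.41579625 -2.45971179  2.11163593]
```

View pics/w12.png

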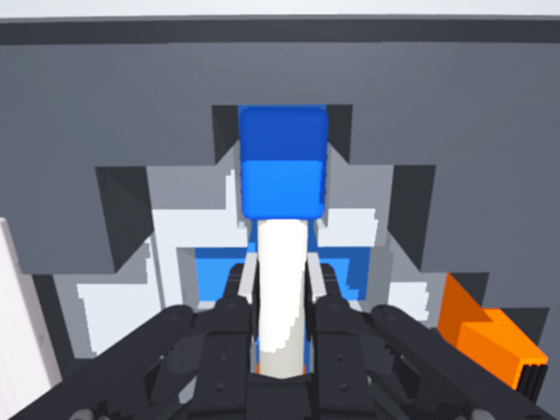

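View pics/s7z.png

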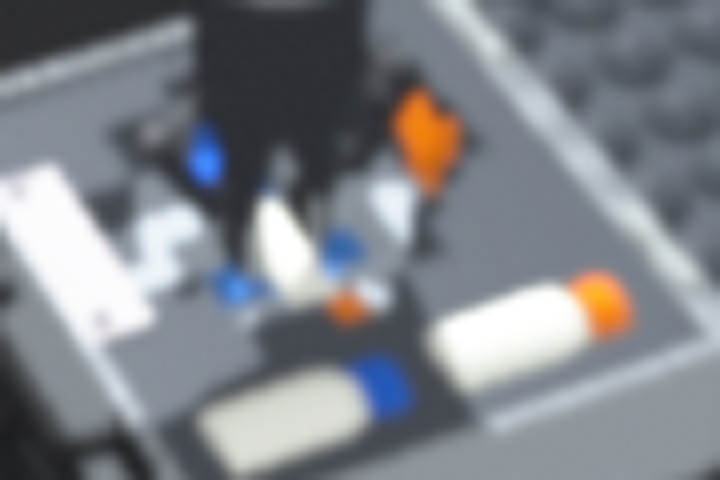

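Call:
apply_moves(commands=[{"linear": [-0.001,-0.0005,0.002],"delta_rot": [0,0,0],"fingers": 255},{"linear": [-0.0015,-0.0005,0.004],"delta_rot": [0,0,0],"fingers": 255},{"linear": [-0.0015,-0.0005,0.004],"delta_rot": [0,0,0],"fingers": 255},{"linear": [-0.0015,-0.0005,0.004],"delta_rot": [0,0,0],"fingers": 140},{"linear": [-0.0015,-0.0005,0.004],"delta_rot": [0,0,0],"fingers": 140},{"linear": [-0.0015,-0.0005,0.004],"delta_rot": [0,0,0],"fingers": 140},{"linear": [-0.0015,-0.0005,0.004],"delta_rot": [0,0,0],"fingers": 140},{"linear": [-0.0015,-0.0005,0.004],"delta_rot": [0,0,0],"fingers": 140}])

```text
time: 12.4
tool_pos: [0.538, 0.0286, -0.015]
tool_rot: [-0.0, 0.708, 0.706, -0.0]
contact_force: [-0.1, 0.9, -0.1]
gripper_width: 0.452
```

Run:
```python
from h import *
s=state();print(s['tool_pos'],s['tool_rot'],s['gripper_width'],s['contact_force'])
show('wrist','w13')
s=state();print(s['contact_force'])
```

```text
[ 0.53798573  0.02862736 -0.01499519] [-2.84575467e-04  7.08479519e-01  7.05731312e-01 -7.41893036e-05] 0.45185230820682365 [-0.06377014  0.86116055 -0.068069  ]
[-0.46503275  0.13215111  0.08366576]
```

View pics/w13.png

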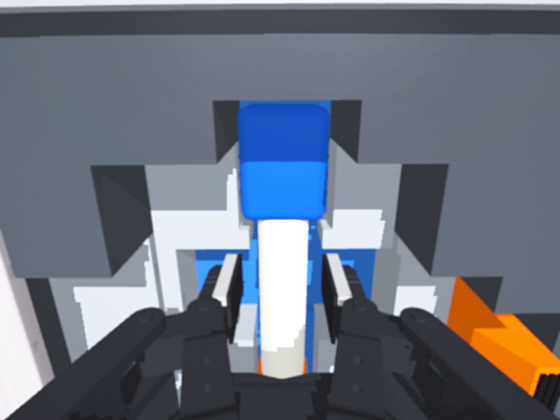

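Call:
apply_moves(commands=[{"linear": [0,0,-0.01],"delta_rot": [0,0,0],"fingers": 140},{"linear": [0,0,-0.03],"delta_rot": [0,0,0],"fingers": 140},{"linear": [0,0,-0.06],"delta_rot": [0,0,0],"fingers": 140},{"linear": [0,0,-0.1],"delta_rot": [0,0,0],"fingers": 140},{"linear": [0,0,-0.14],"delta_rot": [0,0,0],"fingers": 140},{"linear": [0,0,-0.17],"delta_rot": [0,0,0],"fingers": 140},{"linear": [0,0,-0.18],"delta_rot": [0,0,0],"fingers": 100},{"linear": [0,0,-0.18],"delta_rot": [0,0,0],"fingers": 0}])

```text
time: 13.25
tool_pos: [0.5394, 0.0285, 0.1674]
tool_rot: [0.001, 0.708, 0.706, 0.001]
contact_force: [0.2, 0.3, 0.1]
gripper_width: 0.761
```

Run:
```python
from h import *
s=state();print(s['tool_pos'],s['tool_rot'],s['gripper_width'],s['contact_force'])
im=show('wrist','w14')
cv2.imwrite('pics/w14z.png',cv2.resize(im[30:330,100:460],None,fx=2,fy=2,interpolation=cv2.INTER_CUBIC))
```

```text
[0.53943116 0.02846565 0.16744652] [0.00146463 0.70849685 0.70571098 0.00144293] 0.7609352275328037 [0.17577859 0.33642431 0.09267898]
```

View pics/w14z.png

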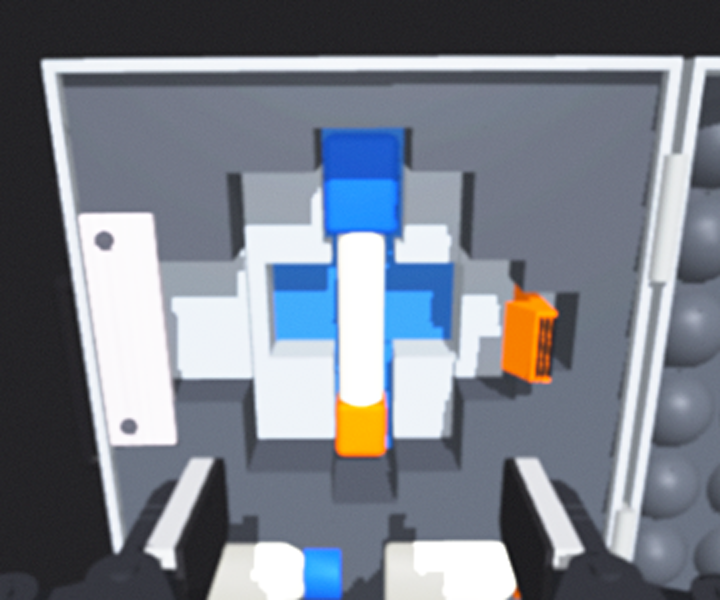

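Run:
```python
from fit import *
c=camf('w14')
f=lambda a:(np.array(a,float)+.5)/2-.5+[100,30]
obj=[[-120,140,80],[120,140,80],[-86,82,77],[-86,-22,77],[-55,98,74],[45,98,74],[-19.5,115,74],[19.5,115,74]]
uv=f([[42,60],[684,58],[154,213],[176,444],[229,173],[474,172],[317,127],[411,127]])
p,r=fit(c,obj,uv,[.53,0,0]);print(p,np.degrees(p[2]));print(r.round(1))
M=R.from_euler('z',p[2]).as_matrix()
P=unproj(c,f([[363,133],[363,235],[361,400],[361,456],[322,200],[402,200],[336,430],[387,430]]),.043)
print(((P-[p[0],p[1],0])@M-[0,.03,0])*1000)
```

```text
[ 0.5385784  -0.00549699 -0.00275294] -0.15773210161963128
[[ 0.4 -0.5]
 [ 0.2 -0.2]
 [-1.1  0.5]
 [ 0.   0.5]
 [-1.  -0.3]
 [ 1.2 -0.1]
 [-1.2  0.3]
 [ 1.4  0.2]]
[[ -0.38231419  82.44178646  43.        ]
 [ -0.51184292  37.6549491   43.        ]
 [ -1.75199146 -44.86125115  43.        ]
 [ -1.87448644 -76.27718787  43.        ]
 [-19.0176789   53.55802858  43.        ]
 [ 17.18832826  53.4531934   43.        ]
 [-14.52892722 -61.39731435  43.        ]
 [ 11.4081235  -61.50775811  43.        ]]
```

Run:
```python
from h import *
c=camf('w2')
f=lambda a:(np.array(a,float)+.5)/4-.5+[480-90,90]
P=unproj(c,f([[468,150],[638,130],[455,533],[620,505]]),.032);print(P)
m=P.mean(0);d=(P[2]+P[3]-P[0]-P[1])[:2];yaw=np.degrees(np.arctan2(d[1],d[0]));print(m,np.linalg.norm(d)/2,yaw)
u=d/np.linalg.norm(d); o=m[:2]-.013*u; print('meter origin',o)
g=o+.02*u; go([g[0],g[1],.13],toolR(180+yaw)); s=state(); print(s['joint_pos'].round(2),s['tool_pos'])
```

```text
[[0.41017302 0.28795898 0.032     ]
 [0.40336517 0.34419443 0.032     ]
 [0.54811379 0.31322064 0.032     ]
 [0.53724807 0.37228336 0.032     ]]
[0.47472501 0.32941435 0.032     ] 0.13850487126890268 11.104242123317759
meter origin [0.46196839 0.32691062]
linear [0.3019, -0.0577, 0.0352] rot [0.02, 0.0, -101.33] rows 6.2 11.8
[-0.09 -0.13  1.84  0.    1.43 -0.08] [0.53814531 0.02858362 0.16508247]
```

Call:
apply_moves(commands=[{"linear": [0.01,0,0],"delta_rot": [0,0,-8.5],"fingers": 0},{"linear": [0.05,-0.01,0],"delta_rot": [0,0,-17],"fingers": 0},{"linear": [0.1,-0.02,0],"delta_rot": [0,0,-25.5],"fingers": 0},{"linear": [0.15,-0.03,0],"delta_rot": [0,0,-34],"fingers": 0},{"linear": [0.2,-0.04,0],"delta_rot": [0,0,-42.5],"fingers": 0},{"linear": [0.25,-0.05,0],"delta_rot": [0,0,-51],"fingers": 0},{"linear": [0.3,-0.058,0],"delta_rot": [0,0,-59.5],"fingers": 0},{"linear": [0.302,-0.058,0],"delta_rot": [0,0,-68],"fingers": 0}])

```text
time: 14.1
tool_pos: [0.4782, 0.3344, 0.1618]
tool_rot: [-0.002, 0.187, 0.982, -0.001]
contact_force: [-0.3, -0.6, 0.2]
gripper_width: 1.0
```

Run:
```python
from h import *
s=state();print(s['tool_pos'],s['joint_pos'].round(2))
go([.4865,.3317,.13],toolR(191.1))
```

```text
[0.47823601 0.33443103 0.16179121] [ 0.48 -0.02  1.74  0.    1.42 -0.71]
linear [-0.0088, 0.0006, 0.0317] rot [-0.07, -0.3, -32.66] rows 0.7 3.8
```

Call:
apply_moves(commands=[{"linear": [-0.009,0,0.02],"delta_rot": [0,0,-8],"fingers": 0},{"linear": [-0.009,0,0.04],"delta_rot": [0,0,-16],"fingers": 0},{"linear": [-0.009,0,0.06],"delta_rot": [0,0,-24],"fingers": 0},{"linear": [-0.009,0,0.06],"delta_rot": [0,0,-30],"fingers": 0},{"linear": [-0.009,0,0.06],"delta_rot": [0,-0.2,-32.7],"fingers": 0},{"linear": [-0.009,0,0.06],"delta_rot": [0,-0.2,-32.7],"fingers": 0},{"linear": [-0.009,0,0.06],"delta_rot": [0,-0.2,-32.7],"fingers": 0},{"linear": [-0.009,0,0.06],"delta_rot": [0,-0.2,-32.7],"fingers": 0}])

```text
time: 14.9
tool_pos: [0.4893, 0.3271, 0.1043]
tool_rot: [0.001, -0.091, 0.996, -0.0]
contact_force: [-0.0, -0.3, 0.4]
gripper_width: 1.0
```

Run:
```python
from h import *
s=state();print(s['tool_pos'],s['tool_rot'])
im=show('wrist','w15')
cv2.imwrite('pics/w15z.png',cv2.resize(im[60:360,130:430],None,fx=2,fy=2,interpolation=cv2.INTER_CUBIC))
```

```text
[0.4892552  0.32713198 0.10434307] [ 9.80675314e-04 -9.09256808e-02  9.95857097e-01 -4.48106695e-04]
```

View pics/w15z.png

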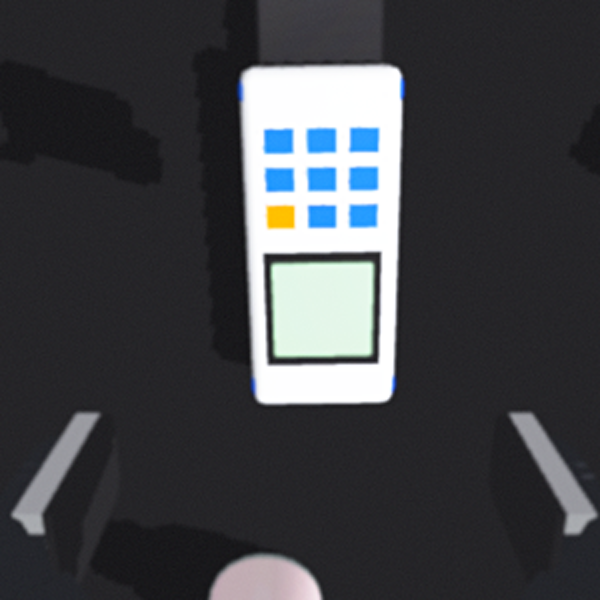

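Run:
```python
from h import *
c=camf('w15');T=np.load('pics/w15.npy'); Rt=q2R(T[3:])
f=lambda a:(np.array(a,float)+.5)/2-.5+[130,60]
P=unproj(c,f([[240,66],[403,66],[255,403],[394,403]]),.032);print(P)
m=P.mean(0);d=(P[2]+P[3]-P[0]-P[1])[:2];yaw=np.degrees(np.arctan2(d[1],d[0]));print(m,np.linalg.norm(d)/2,yaw)
u=d/np.linalg.norm(d); o=m[:2]-.013*u; print('meter origin',o)
tp=cam('top'); print('bottle', unproj(tp,[[186.5,150.5]],.105), unproj(c,f([[265,556]]),.09))
for a in (20,25): 
    g=o+a/1000*u; go([g[0],g[1],-.032],toolR(180+yaw))
print('tool yaw',np.degrees(np.arctan2(Rt[1,0],Rt[0,0])))
```

```text
[[0.41203558 0.28971358 0.032     ]
 [0.4014064  0.34775679 0.032     ]
 [0.54667749 0.31651864 0.032     ]
 [0.53593695 0.37517852 0.032     ]]
[0.4740141  0.33229188 0.032     ] 0.1372901638550242 11.390200126214078
meter origin [0.46127014 0.32972452]
bottle [[0.68301193 0.33815602 0.105     ]] [[0.57506095 0.32880268 0.09      ]]
linear [0.0076, 0.0081, 0.1367] rot [-0.06, 0.14, -0.95] rows 2.7 0.1
linear [0.0026, 0.0081, 0.1367] rot [-0.06, 0.14, -0.95] rows 2.7 0.1
tool yaw -169.56621039432287
```

Call:
apply_moves(commands=[{"linear": [0.0026,0.008,0.02],"delta_rot": [0,0.1,-1],"fingers": 0},{"linear": [0.0026,0.008,0.05],"delta_rot": [0,0.1,-1],"fingers": 0},{"linear": [0.0026,0.008,0.08],"delta_rot": [0,0.1,-1],"fingers": 0},{"linear": [0.0026,0.008,0.11],"delta_rot": [0,0.1,-1],"fingers": 0},{"linear": [0.0026,0.008,0.128],"delta_rot": [0,0.1,-1],"fingers": 0},{"linear": [0.0026,0.008,0.136],"delta_rot": [0,0.1,-1],"fingers": 0},{"linear": [0.0026,0.008,0.138],"delta_rot": [0,0.1,-1],"fingers": 0},{"linear": [0.0026,0.008,0.138],"delta_rot": [0,0.1,-1],"fingers": 0}])

```text
time: 15.75
tool_pos: [0.4869, 0.3351, -0.0319]
tool_rot: [0.001, -0.1, 0.995, -0.0]
contact_force: [0.4, -0.1, 0.1]
gripper_width: 0.999
```

Run:
```python
from h import *
s=state();print(s['tool_pos'],s['tool_rot'],s['contact_force'])
im=show('wrist','w16')
go([.4858,.3346,-.042],toolR(191.4))
im=show('side','s8');cv2.imwrite('pics/s8z.png',cv2.resize(im[110:210,190:320],None,fx=6,fy=6,interpolation=cv2.INTER_CUBIC))
```

```text
[ 0.48692119  0.33512667 -0.03186775] [ 1.45462170e-03 -9.99055475e-02  9.94995861e-01 -4.18035825e-05] [ 0.36819961 -0.12049451  0.07367883]
linear [0.0017, -0.0004, 0.0107] rot [-0.0, 0.22, 0.07] rows 0.2 0.0
```

View pics/w16.png

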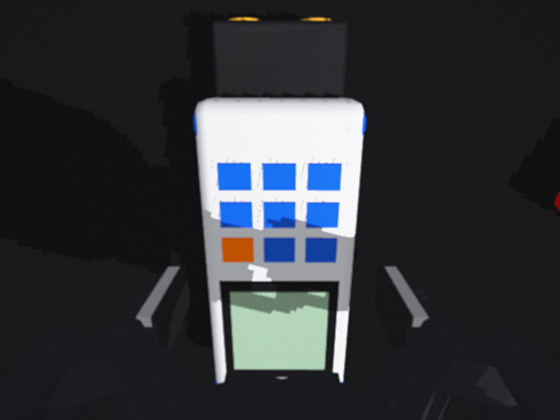

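View pics/s8z.png

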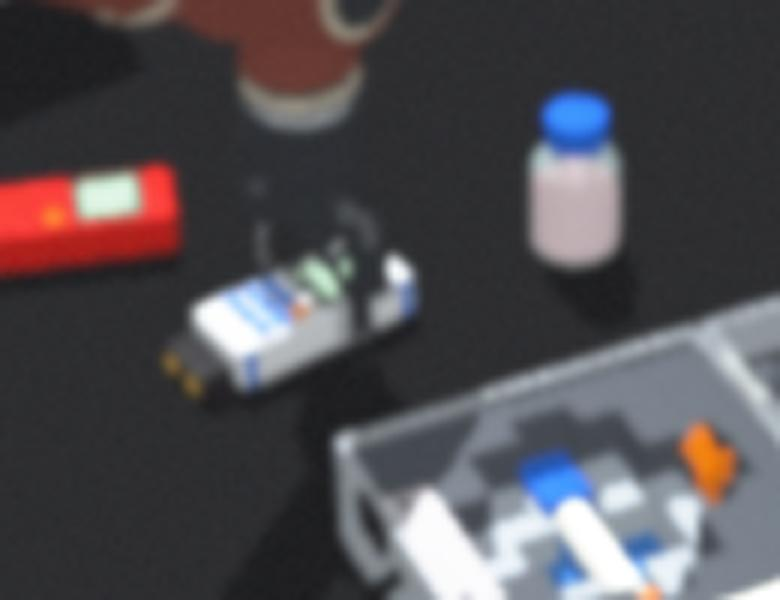

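Run:
```python
from h import *
K,d,Rm,t=cam('side')
for uv in [[250.8,166.3],[253,165],[248,166]]:
  for y in (.285,.292):
    n=cv2.undistortPoints(np.array(uv,float).reshape(1,1,2),K,d).ravel(); r=Rm@np.r_[n,1]
    print(uv,y,t+r*((y-t[1])/r[1]))
im=cv2.imread('pics/s8.png');cv2.imwrite('pics/s8z.png',cv2.resize(im[140:185,225:275],None,fx=14,fy=12,interpolation=cv2.INTER_CUBIC))
```

```text
[250.8, 166.3] 0.285 [0.50370276 0.285      0.01380517]
[250.8, 166.3] 0.292 [0.50640606 0.292      0.00773744]
[253, 165] 0.285 [0.51329958 0.285      0.01693196]
[253, 165] 0.292 [0.51605844 0.292      0.01088232]
[248, 166] 0.285 [0.49203544 0.285      0.01951872]
[248, 166] 0.292 [0.4946712  0.292      0.01348406]
```

View pics/s8z.png

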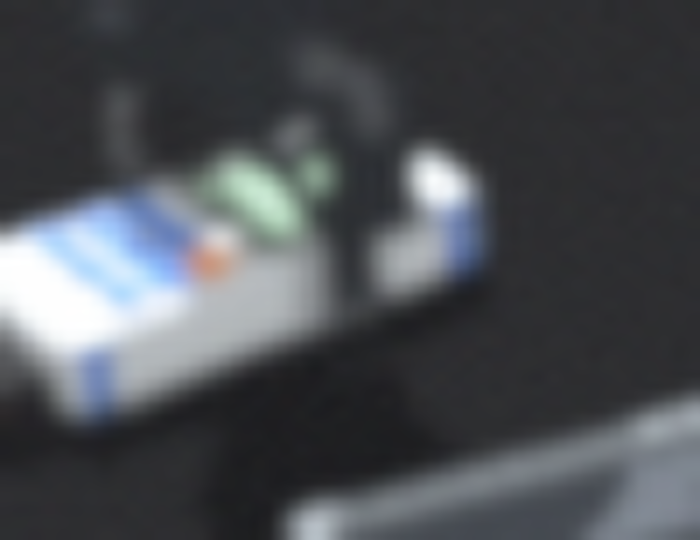

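Call:
apply_moves(commands=[{"linear": [0.0017,-0.0004,0.003],"delta_rot": [0,0.2,0],"fingers": 0},{"linear": [0.0017,-0.0004,0.006],"delta_rot": [0,0.2,0],"fingers": 0},{"linear": [0.0017,-0.0004,0.008],"delta_rot": [0,0.2,0],"fingers": 0},{"linear": [0.0017,-0.0004,0.008],"delta_rot": [0,0.2,0],"fingers": 255},{"linear": [0.0017,-0.0004,0.008],"delta_rot": [0,0.2,0],"fingers": 255},{"linear": [0.0017,-0.0004,0.008],"delta_rot": [0,0.2,0],"fingers": 255},{"linear": [0.0017,-0.0004,0.008],"delta_rot": [0,0.2,0],"fingers": 255},{"linear": [0.0017,-0.0004,0.008],"delta_rot": [0,0.2,0],"fingers": 255}])

```text
time: 16.65
tool_pos: [0.4849, 0.3342, -0.0405]
tool_rot: [-0.001, -0.1, 0.995, -0.0]
contact_force: [-0.0, 0.8, 0.8]
gripper_width: 0.694
```

Run:
```python
from h import *
s=state();print(s['tool_pos'],s['tool_rot'],s['contact_force'],s['gripper_width'])
im=show('wrist','w17')
```

```text
[ 0.48488344  0.33416105 -0.04050834] [-6.49796256e-04 -9.99896712e-02  9.94988192e-01 -3.76818864e-04] [-0.0146831   0.802332    0.80486741] 0.6938004536826266
```

View pics/w17.png

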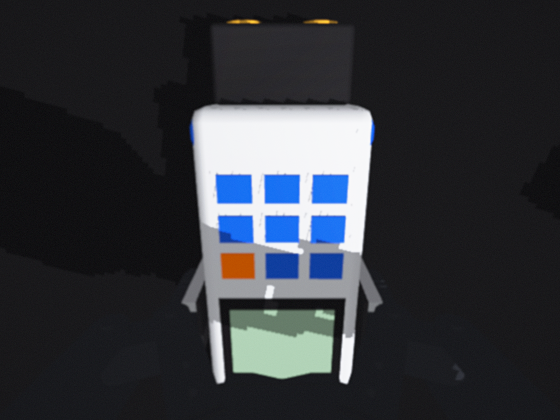

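Run:
```python
from h import *
c=camf('w17');T=np.load('pics/w17.npy'); Rt=q2R(T[3:])
P=unproj(c,[[282,107]],.032);print(((P-T[:3])@Rt)*1000)
P=unproj(c,[[212,24],[354,24]],.020);print(((P-T[:3])@Rt)*1000)
P=unproj(c,[[217,190],[352,190],[220,266],[345,266]],.032);print(((P-T[:3])@Rt)*1000)
```

```text
[[ 79.35412187   0.47600002 -72.40012817]]
[[104.62236021 -21.99010393 -60.35160955]
 [104.56378873  23.6590287  -60.37998831]]
[[ 52.54930734 -21.39170405 -72.42325273]
 [ 52.49741218  23.96951303 -72.45144387]
 [ 23.68906226 -22.16817126 -72.46226481]
 [ 23.64073104  23.37169072 -72.49056181]]
```

```bash
cat > wp.py <<'E'
from h import *
C=np.array([.5385,-.0055,0]); CY=-.1
def tcp(Bx,Bz,al,off=(.0225,.0006,-.0405),y=.030):
    # socket bottom corner B (case frame mm), slant al deg -> TCP world, R
    a=np.radians(al); mx=np.array([np.cos(a),0,np.sin(a)])
    M=np.array([Bx/1000,y,Bz/1000])+.0825*mx
    Rc=R.from_euler('z',CY,degrees=True).as_matrix()
    Rt=Rc@toolR(180,-al)
    return C+Rc@M-Rt@np.array(off),Rt
E
python3 - <<'E'
from wp import *
s=state()
for w in [(-77,95,18.5),(-77,46,18.5),(-92,45.5,18.5),(-93.6,44.5,15),(-98.5,44,0)]:
    p,Rt=tcp(*w); print(w,p.round(4))
p1=s['tool_pos']+[0,0,.17]
print(p1); p,Rt=tcp(-77,105,18.5); go(p,Rt,dict(tool_pos=p1,tool_rot=s['tool_rot']))
E
```

```text
(-77, 95, 18.5) [0.574  0.0238 0.0899]
(-77, 46, 18.5) [0.574  0.0238 0.0409]
(-92, 45.5, 18.5) [0.559  0.0239 0.0404]
(-93.6, 44.5, 15) [0.5569 0.0239 0.0326]
(-98.5, 44, 0) [0.5451 0.0239 0.0035]
[0.4848814 0.3341489 0.1294678]
linear [-0.0256, -0.3218, 0.0297] rot [1.83, -18.51, 11.48] rows 6.5 2.5
```

Call:
apply_moves(commands=[{"linear": [0,0,-0.01],"delta_rot": [0,0,0],"fingers": 255},{"linear": [0,0,-0.03],"delta_rot": [0,0,0],"fingers": 255},{"linear": [0,0,-0.06],"delta_rot": [0,0,0],"fingers": 255},{"linear": [0,0,-0.1],"delta_rot": [0,0,0],"fingers": 255},{"linear": [0,0,-0.14],"delta_rot": [0,0,0],"fingers": 255},{"linear": [0,0,-0.16],"delta_rot": [0,0,2],"fingers": 255},{"linear": [0,0,-0.17],"delta_rot": [0,0,6],"fingers": 255},{"linear": [0,0,-0.17],"delta_rot": [0,0,11],"fingers": 255}])

```text
time: 17.5
tool_pos: [0.4859, 0.3347, 0.1323]
tool_rot: [0.001, -0.002, 1.0, 0.0]
contact_force: [-0.6, -0.1, -3.1]
gripper_width: 0.692
```

Run:
```python
from wp import *
s=state();print(s['tool_pos'],s['contact_force'],s['gripper_width'])
im=show('wrist','w18')
p,Rt=tcp(-77,105,18.5); go(p,Rt)
```

```text
[0.48590321 0.33474317 0.13225046] [-0.57626219 -0.07359241 -3.09857139] 0.6920666295395099
linear [-0.088, -0.3108, 0.031] rot [0.03, -18.51, 0.25] rows 6.5 2.2
```

View pics/w18.png

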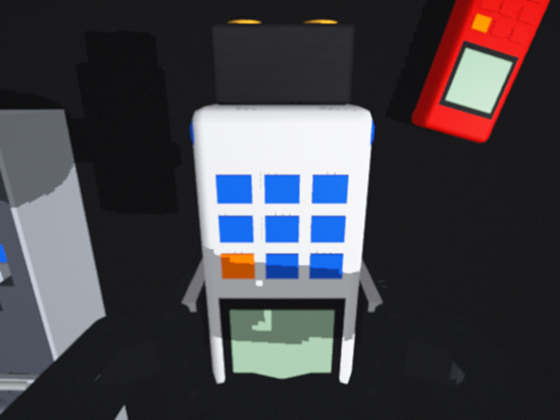

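Call:
apply_moves(commands=[{"linear": [-0.01,-0.03,0],"delta_rot": [0,-2,0],"fingers": 255},{"linear": [-0.024,-0.075,0],"delta_rot": [0,-5,0],"fingers": 255},{"linear": [-0.036,-0.12,0],"delta_rot": [0,-8,0],"fingers": 255},{"linear": [-0.05,-0.165,0],"delta_rot": [0,-11,0],"fingers": 255},{"linear": [-0.062,-0.21,0.005],"delta_rot": [0,-14,0],"fingers": 255},{"linear": [-0.076,-0.255,0.015],"delta_rot": [0,-16.5,0],"fingers": 255},{"linear": [-0.088,-0.295,0.025],"delta_rot": [0,-18.5,0.2],"fingers": 255},{"linear": [-0.088,-0.311,0.031],"delta_rot": [0,-18.5,0.2],"fingers": 255}])

```text
time: 18.35
tool_pos: [0.5739, 0.0208, 0.0965]
tool_rot: [0.158, -0.002, 0.987, -0.0]
contact_force: [-0.8, 0.1, -4.2]
gripper_width: 0.696
```

Run:
```python
from wp import *
s=state();print(s['tool_pos'],s['contact_force'],s['gripper_width'])
im=show('wrist','w19'); im=show('side','s9')
s=state();print(s['tool_pos'])
p,Rt=tcp(-77,60,18.5); go(p,Rt)
```

```text
[0.57386895 0.02082922 0.09645829] [-0.782495    0.09366211 -4.1520651 ] 0.695512728154117
[0.57344742 0.02178367 0.09611031]
linear [0.0123, 0.0021, 0.0393] rot [0.04, -0.37, 0.23] rows 0.8 0.1
```

View pics/w19.png

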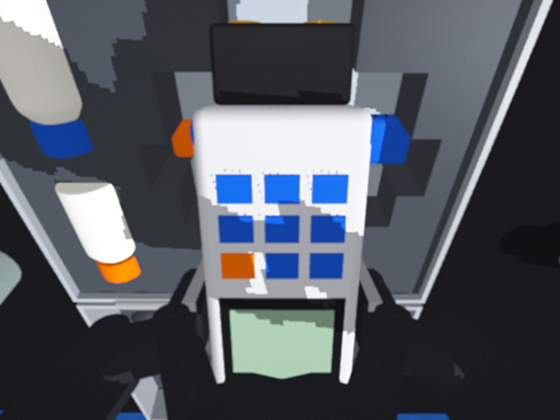

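View pics/s9.png

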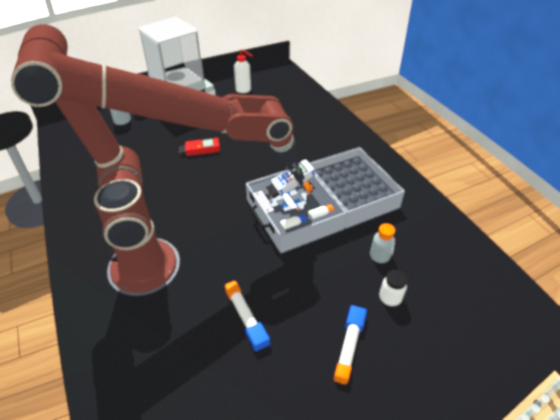

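Run:
```python
from wp import *
for w in [(-76,70,18.5),(-76,48,18.5)]:
    p,Rt=tcp(*w); go(p,Rt)
```

```text
linear [0.0083, 0.0021, 0.0301] rot [0.04, -0.37, 0.23] rows 0.6 0.1
linear [0.0151, 0.0021, 0.051] rot [0.04, -0.37, 0.23] rows 1.1 0.1
```

Call:
apply_moves(commands=[{"linear": [0.003,0.002,0.01],"delta_rot": [0,0,0.2],"fingers": 255},{"linear": [0.006,0.002,0.02],"delta_rot": [0,0,0.2],"fingers": 255},{"linear": [0.008,0.002,0.03],"delta_rot": [0,-0.3,0.2],"fingers": 255},{"linear": [0.0105,0.002,0.037],"delta_rot": [0,-0.3,0.2],"fingers": 255},{"linear": [0.013,0.002,0.044],"delta_rot": [0,-0.3,0.2],"fingers": 255},{"linear": [0.015,0.002,0.051],"delta_rot": [0,-0.3,0.2],"fingers": 255},{"linear": [0.015,0.002,0.051],"delta_rot": [0,-0.3,0.2],"fingers": 255},{"linear": [0.015,0.002,0.051],"delta_rot": [0,-0.3,0.2],"fingers": 255}])

```text
time: 19.25
tool_pos: [0.5774, 0.0259, 0.0453]
tool_rot: [0.162, -0.001, 0.987, 0.0]
contact_force: [-0.3, -0.2, -2.7]
gripper_width: 0.694
```

Run:
```python
from wp import *
s=state();print(s['tool_pos'],s['contact_force'],s['gripper_width'])
im=show('wrist','w20');im=show('side','s10');cv2.imwrite('pics/s10z.png',cv2.resize(im[140:240,230:350],None,fx=6,fy=6,interpolation=cv2.INTER_CUBIC))
for w in [(-76,46,18.5),(-92,45.5,18.5)]:
    p,Rt=tcp(*w); go(p,Rt)
```

```text
[0.5773979  0.02594032 0.04530415] [-0.32582937 -0.2245556  -2.67729202] 0.6938679090651683
linear [0.0044, -0.002, 0.0039] rot [0.08, 0.27, 0.17] rows 0.1 0.0
linear [0.0197, -0.0019, -0.0007] rot [0.08, 0.27, 0.17] rows 0.4 0.0
```

View pics/w20.png

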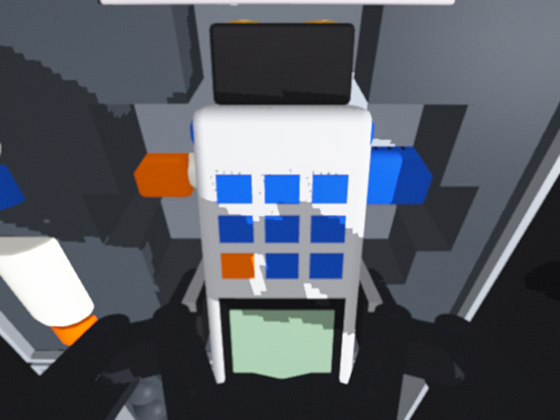

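View pics/s10z.png

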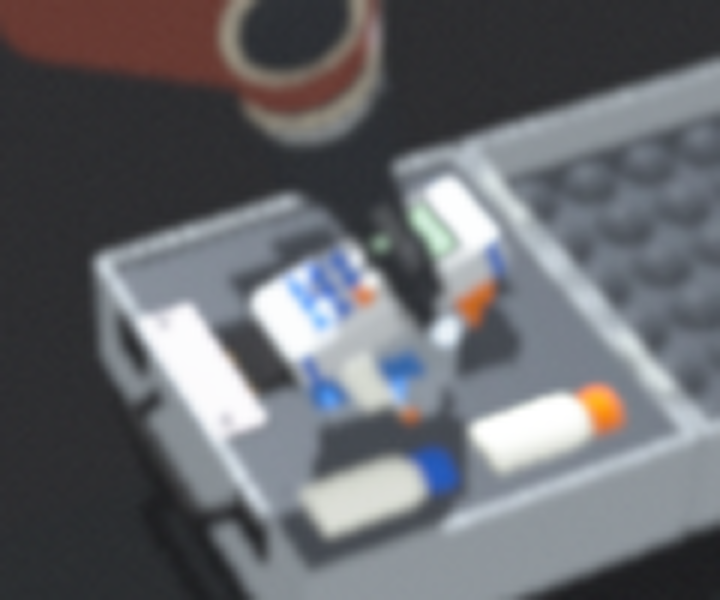

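Call:
apply_moves(commands=[{"linear": [0.002,-0.001,0.002],"delta_rot": [0,0.2,0.1],"fingers": 255},{"linear": [0.0044,-0.001,0.004],"delta_rot": [0,0.2,0.1],"fingers": 255},{"linear": [0.0044,-0.001,0.004],"delta_rot": [0,0.2,0.1],"fingers": 255},{"linear": [0.008,-0.001,0.003],"delta_rot": [0,0.2,0.1],"fingers": 255},{"linear": [0.012,-0.001,0.0017],"delta_rot": [0,0.2,0.1],"fingers": 255},{"linear": [0.016,-0.001,0.0005],"delta_rot": [0,0.2,0.1],"fingers": 255},{"linear": [0.018,-0.001,-0.0002],"delta_rot": [0,0.2,0.1],"fingers": 255},{"linear": [0.018,-0.001,-0.0002],"delta_rot": [0,0.2,0.1],"fingers": 255}])

```text
time: 20.15
tool_pos: [0.5598, 0.0249, 0.0398]
tool_rot: [0.161, 0.0, 0.987, 0.001]
contact_force: [0.0, -0.1, -2.7]
gripper_width: 0.692
```

Run:
```python
from wp import *
s=state();print(s['tool_pos'],s['contact_force'],s['gripper_width'])
im=show('wrist','w21');im=show('side','s11');cv2.imwrite('pics/s11z.png',cv2.resize(im[140:240,230:350],None,fx=6,fy=6,interpolation=cv2.INTER_CUBIC))
for w in [(-92,45.5,18.5),(-93.5,44.5,15),(-94.6,44,12),(-95.7,43.5,9),(-96.8,43.5,6),(-98,43.5,3),(-98.7,43.5,0)]:
    p,Rt=tcp(*w); print(w);go(p,Rt)
```

```text
[0.55984931 0.02492868 0.03977144] [ 0.03571753 -0.10239584 -2.67113875] 0.6922693183596211
(-92, 45.5, 18.5)
linear [0.0011, -0.001, -0.0009] rot [0.09, 0.03, 0.07] rows 0.0 0.0
(-93.5, 44.5, 15)
linear [0.0055, -0.001, 0.006] rot [0.09, 3.53, 0.07] rows 0.2 0.4
(-94.6, 44, 12)
linear [0.0093, -0.001, 0.0114] rot [0.08, 6.53, 0.07] rows 0.3 0.8
(-95.7, 43.5, 9)
linear [0.0134, -0.001, 0.0166] rot [0.08, 9.53, 0.08] rows 0.4 1.1
(-96.8, 43.5, 6)
linear [0.0175, -0.001, 0.0213] rot [0.08, 12.53, 0.08] rows 0.6 1.5
(-98, 43.5, 3)
linear [0.0221, -0.001, 0.0257] rot [0.08, 15.53, 0.08] rows 0.7 1.8
(-98.7, 43.5, 0)
linear [0.0264, -0.001, 0.0301] rot [0.08, 18.53, 0.08] rows 0.8 2.2
```

View pics/w21.png

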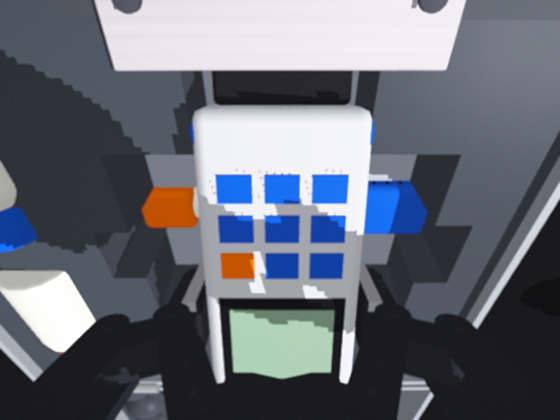

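View pics/s11z.png

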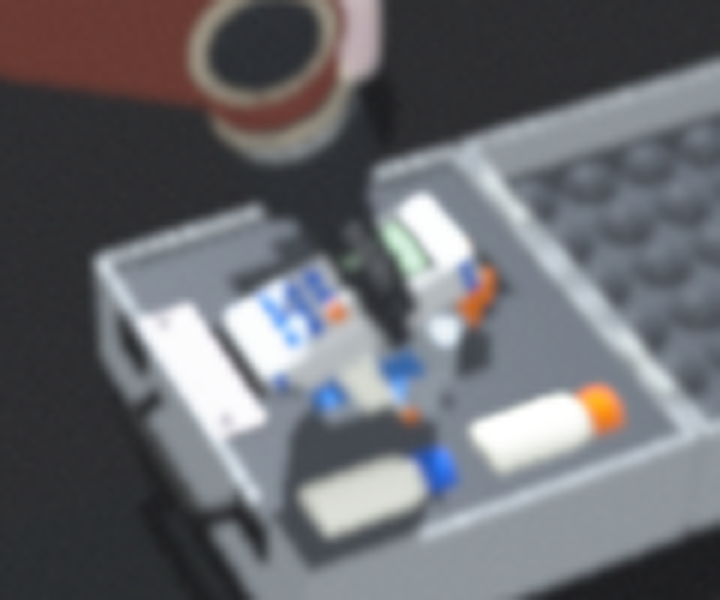

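Call:
apply_moves(commands=[{"linear": [0.0025,0,0.002],"delta_rot": [0,1.5,0],"fingers": 255},{"linear": [0.0055,0,0.006],"delta_rot": [0,3.5,0],"fingers": 255},{"linear": [0.0075,0,0.0087],"delta_rot": [0,5,0],"fingers": 255},{"linear": [0.0093,0,0.0114],"delta_rot": [0,6.5,0],"fingers": 255},{"linear": [0.0113,0,0.014],"delta_rot": [0,8,0],"fingers": 255},{"linear": [0.0134,0,0.0166],"delta_rot": [0,9.5,0],"fingers": 255},{"linear": [0.0154,0,0.019],"delta_rot": [0,11,0],"fingers": 255},{"linear": [0.0154,0,0.019],"delta_rot": [0,11,0],"fingers": 255}])

```text
time: 21.05
tool_pos: [0.5522, 0.0248, 0.0179]
tool_rot: [0.064, -0.0, 0.998, 0.0]
contact_force: [-5.3, -0.1, 7.4]
gripper_width: 0.692
```

Run:
```python
from wp import *
s=state();print(s['tool_pos'],s['tool_rot'],s['contact_force'],s['ft_torque'],s['gripper_width'])
im=show('wrist','w22');im=show('side','s12');cv2.imwrite('pics/s12z.png',cv2.resize(im[140:240,230:350],None,fx=6,fy=6,interpolation=cv2.INTER_CUBIC))
for w in [(-96.1,43.5,7.5),(-96.8,43.5,6),(-98,43.5,3),(-98.7,43.5,0),(-98.7,42.5,0)]:
    p,Rt=tcp(*w); print(w);go(p,Rt)
```

```text
[0.55215768 0.02480488 0.01787013] [ 6.38246392e-02 -6.16207196e-05  9.97961016e-01  4.71152248e-04] [-5.34780795 -0.08876399  7.36347236] [-0.02250648  1.09929369 -0.0602893 ] 0.692478911678878
(-96.1, 43.5, 7.5)
linear [0.0003, -0.0009, 0.0008] rot [0.06, -0.14, 0.1] rows 0.0 0.0
(-96.8, 43.5, 6)
linear [0.0021, -0.0009, 0.0034] rot [0.06, 1.36, 0.1] rows 0.1 0.2
(-98, 43.5, 3)
linear [0.0057, -0.0009, 0.0086] rot [0.06, 4.36, 0.1] rows 0.2 0.5
(-98.7, 43.5, 0)
linear [0.0091, -0.0009, 0.0138] rot [0.06, 7.36, 0.1] rows 0.3 0.9
(-98.7, 42.5, 0)
linear [0.0092, -0.0009, 0.0148] rot [0.06, 7.36, 0.1] rows 0.3 0.9
```

View pics/w22.png

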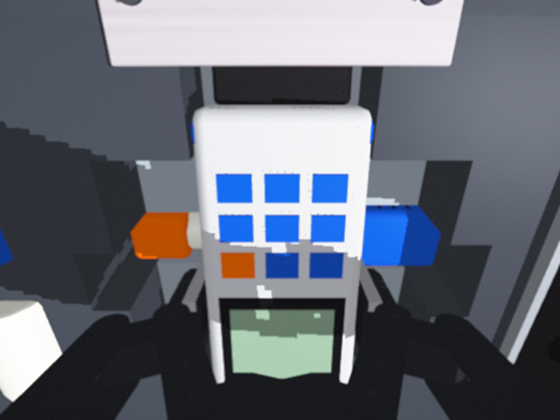

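View pics/s12z.png

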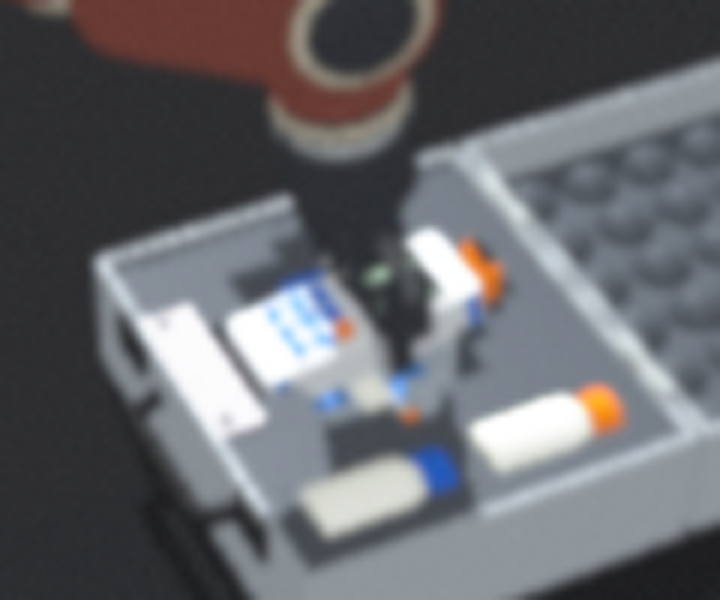

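Call:
apply_moves(commands=[{"linear": [0.0021,0,0.0034],"delta_rot": [0,1.4,0],"fingers": 255},{"linear": [0.004,0,0.006],"delta_rot": [0,2.9,0],"fingers": 255},{"linear": [0.0057,0,0.0086],"delta_rot": [0,4.4,0],"fingers": 255},{"linear": [0.0074,0,0.0112],"delta_rot": [0,5.9,0],"fingers": 255},{"linear": [0.0091,0,0.0138],"delta_rot": [0,7.4,0],"fingers": 255},{"linear": [0.0091,0,0.0145],"delta_rot": [0,7.6,0],"fingers": 255},{"linear": [0.0091,0,0.0145],"delta_rot": [0,7.6,0],"fingers": 255},{"linear": [0.0091,0,0.0145],"delta_rot": [0,7.6,0],"fingers": 255}])

```text
time: 21.95
tool_pos: [0.5466, 0.0247, 0.0033]
tool_rot: [-0.0, -0.0, 1.0, 0.0]
contact_force: [-1.5, -0.1, 6.2]
gripper_width: 0.693
```

Run:
```python
from wp import *
s=state();print(s['tool_pos'],s['tool_rot'],s['contact_force'],s['ft_torque'],s['gripper_width'])
im=show('wrist','w23');im=show('side','s13');cv2.imwrite('pics/s13z.png',cv2.resize(im[140:240,230:350],None,fx=6,fy=6,interpolation=cv2.INTER_CUBIC))
for w in [(-98.7,43.5,0),(-98.7,42.5,0)]:
    p,Rt=tcp(*w); print(w);go(p,Rt)
```

```text
[0.54656358 0.02472682 0.00331486] [-1.96713343e-04 -4.98231719e-05  9.99999918e-01  3.50830595e-04] [-1.54360799 -0.10131694  6.23640996] [-0.03564452  0.6857739   0.08892383] 0.6926699482167537
(-98.7, 43.5, 0)
linear [0.0017, -0.0008, 0.0003] rot [0.04, -0.01, 0.11] rows 0.0 0.0
(-98.7, 42.5, 0)
linear [0.0017, -0.0008, 0.0013] rot [0.04, -0.01, 0.11] rows 0.0 0.0
```

View pics/w23.png

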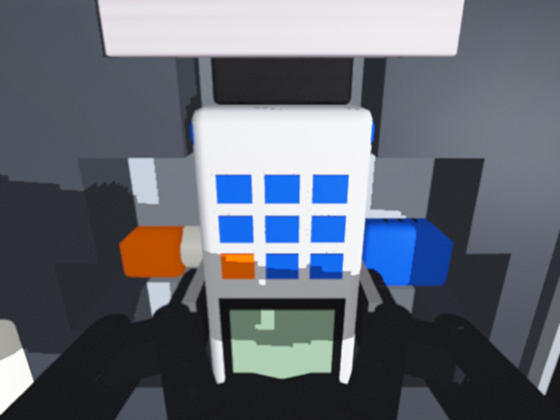

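View pics/s13z.png

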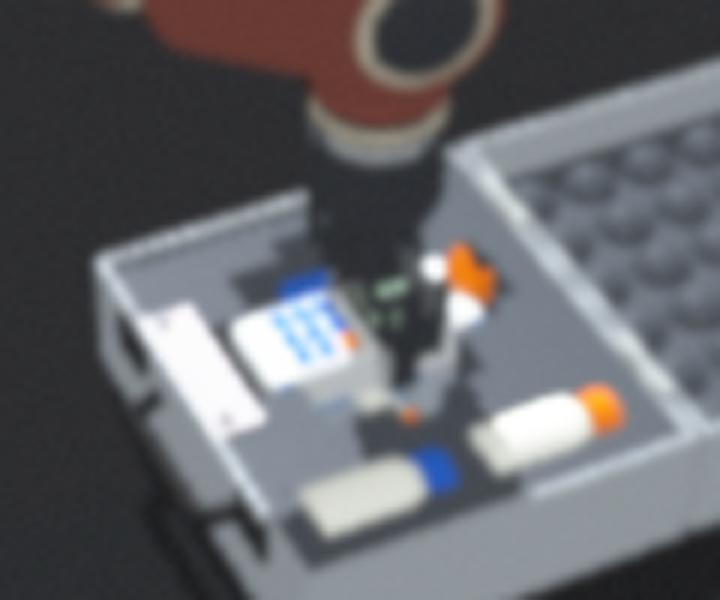

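Call:
apply_moves(commands=[{"linear": [0.0005,0,0.0006],"delta_rot": [0,0.2,0],"fingers": 255},{"linear": [0.0005,0,0.0012],"delta_rot": [0,0.4,0],"fingers": 255},{"linear": [0.0005,0,0.0018],"delta_rot": [0,0.6,0],"fingers": 255},{"linear": [0.0005,0,0.0018],"delta_rot": [0,0.6,0],"fingers": 255},{"linear": [0.0005,0,0.0018],"delta_rot": [0,0.6,0],"fingers": 255},{"linear": [0.0005,0,0.0018],"delta_rot": [0,0.6,0],"fingers": 255},{"linear": [0.0005,0,0.0018],"delta_rot": [0,0.6,0],"fingers": 255},{"linear": [0.0005,0,0.0018],"delta_rot": [0,0.6,0],"fingers": 255}])

```text
time: 22.85
tool_pos: [0.5461, 0.0247, 0.0033]
tool_rot: [-0.006, -0.0, 1.0, 0.0]
contact_force: [-10.3, 0.6, 18.8]
gripper_width: 0.69
```

Run:
```python
from wp import *
s=state();print(s['tool_pos'],s['tool_rot'],s['contact_force'],s['ft_torque'],s['gripper_width'])
im=show('side','s14');cv2.imwrite('pics/s14z.png',cv2.resize(im[170:220,280:340],None,fx=10,fy=10,interpolation=cv2.INTER_CUBIC))
im=cv2.imread('pics/s13.png');cv2.imwrite('pics/s13z.png',cv2.resize(im[170:220,280:340],None,fx=10,fy=10,interpolation=cv2.INTER_CUBIC))
```

```text
[0.54614293 0.0247088  0.00328254] [-5.50284287e-03 -6.32985601e-05  9.99984815e-01  2.91733956e-04] [-10.25672548   0.64971787  18.80343575] [-0.04533868  1.08593214  0.05739621] 0.6904459005233667
```

View pics/s14z.png

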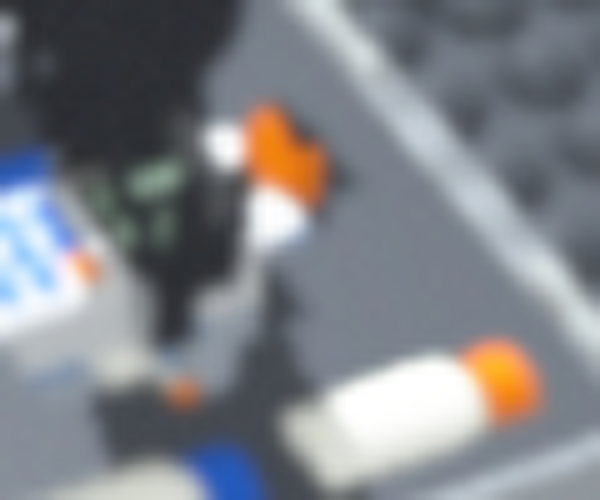

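Call:
apply_moves(commands=[{"linear": [0,0,-0.001],"delta_rot": [0,-0.4,0],"fingers": 255},{"linear": [0,0,-0.0015],"delta_rot": [0,-0.6,0],"fingers": 30},{"linear": [0,0,-0.0015],"delta_rot": [0,-0.6,0],"fingers": 20},{"linear": [0,0,-0.0015],"delta_rot": [0,-0.6,0],"fingers": 20},{"linear": [0,0,-0.0015],"delta_rot": [0,-0.6,0],"fingers": 20},{"linear": [0,0,-0.02],"delta_rot": [0,-0.6,0],"fingers": 20},{"linear": [0,0,-0.05],"delta_rot": [0,-0.6,0],"fingers": 20},{"linear": [0,0,-0.08],"delta_rot": [0,-0.6,0],"fingers": 20}])

```text
time: 23.7
tool_pos: [0.5442, 0.0249, 0.0794]
tool_rot: [-0.002, 0.0, 1.0, 0.001]
contact_force: [-0.1, -0.4, 0.1]
gripper_width: 0.924
```

Call:
apply_moves(commands=[{"linear": [0,0,-0.03],"delta_rot": [0,0,0],"fingers": 20},{"linear": [0,0,-0.07],"delta_rot": [0,0,0],"fingers": 20},{"linear": [0.02,0,-0.1],"delta_rot": [0,0,0],"fingers": 20},{"linear": [0.05,0,-0.11],"delta_rot": [0,0,0],"fingers": 20},{"linear": [0.07,0,-0.11],"delta_rot": [0,0,0],"fingers": 20},{"linear": [0.08,0,-0.11],"delta_rot": [0,0,0],"fingers": 20},{"linear": [0.08,0,-0.11],"delta_rot": [0,0,0],"fingers": 20},{"linear": [0.08,0,-0.11],"delta_rot": [0,0,0],"fingers": 20}])

```text
time: 24.5
tool_pos: [0.4654, 0.0247, 0.1892]
tool_rot: [-0.001, 0.0, 1.0, 0.001]
contact_force: [-1.0, -0.2, -0.5]
gripper_width: 0.925
```

Run:
```python
from wp import *
s=state();print(s['tool_pos'],s['tool_rot'],s['contact_force'],s['gripper_width'])
im=show('wrist','w24');cv2.imwrite('pics/w24z.png',cv2.resize(im[60:320,130:430],None,fx=2.6,fy=2.3,interpolation=cv2.INTER_CUBIC))
im=show('side','s15');cv2.imwrite('pics/s15z.png',cv2.resize(im[150:230,250:350],None,fx=7,fy=7,interpolation=cv2.INTER_CUBIC))
```

```text
[0.46538928 0.02467226 0.18919118] [-9.83395396e-04  1.32598910e-04  9.99999321e-01  6.10985076e-04] [-0.96028883 -0.16819641 -0.54609071] 0.9247388427972987
```

View pics/w24z.png

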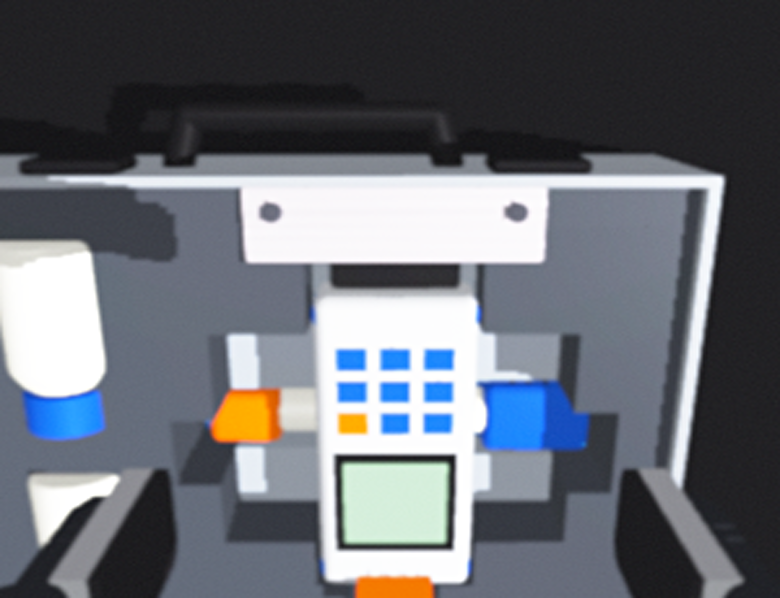

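View pics/s15z.png

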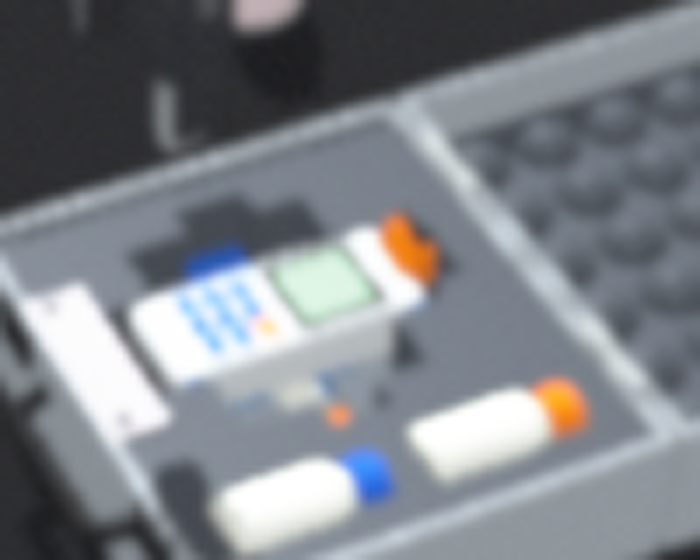

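Run:
```python
from fit import *
c=camf('w24')
f=lambda a:(np.array(a,float)+.5)/[2.6,2.3]-.5+[130,60]
C=np.array([.5385,-.0055,0]); M=R.from_euler('z',-.1,degrees=True).as_matrix()
q=lambda uv,z:print(((unproj(c,f(uv),z)-C)@M*1000).round(1))
print('bar edge(-86,-22/82)');q([[245,262],[546,262]],.077)
print('nose (60, 15/45)');q([[357,577],[433,577]],.0775)
print('meter front top(-72.5), heel (66.5), z76');q([[320,293],[478,293],[322,580],[469,580]],.076)
im=cv2.imread('pics/w24.png');cv2.imwrite('pics/w24y.png',cv2.resize(im[270:350,230:330],None,fx=7,fy=7,interpolation=cv2.INTER_CUBIC))
```

```text
bar edge(-86,-22/82)
[[-86.4 -22.1  77. ]
 [-86.4  82.8  77. ]]
nose (60, 15/45)
[[60.8 14.8 77.5]
 [60.9 45.5 77.5]]
meter front top(-72.5), heel (66.5), z76
[[-73.4   3.6  76. ]
 [-73.4  59.6  76. ]
 [ 63.6   0.5  76. ]
 [ 63.7  60.3  76. ]]
```

View pics/w24y.png

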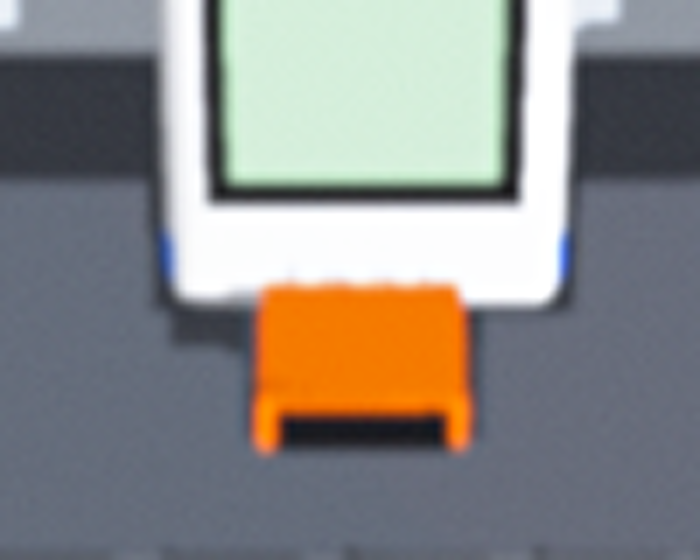

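Run:
```python
from plant import job_done,state
print(job_done(),state()['time'])
```

```text
the job is handed in; nothing more can be done
the job is handed in; nothing more can be done
```

The case is packed and handed in about 24.6 s into the run: the probe lies in the bottom of its trough with the blue head in the wide end, and the meter is snapped in over it. The job gives no verdict, so these checks are from my own measurements.

**Last checks**
- **Catch:** the hook tip measured at case x ≈ 60.8 mm against 60 mm at rest. It overlaps the meter's end, so I read it as shut.
- **Meter:** it looks level, screen up, with the socket under the bar. Under a final press of about 19 N it would go no lower. It sits about 1 mm toward the robot from nominal.
- **Probe:** I measured it before the meter went in, about 3 mm off centre along the trough and 1–2 mm across (limit 8 mm). It was clear of the fingers. I did not re-measure it afterwards, but its head and cap are still in place in the last picture.
- **Bystanders:** the arm stayed clear of the bottles and the jar throughout.

**What went wrong or disagreed**
- **Finger length:** the real fingertips seem to end about 40 mm short of the stated TCP. The first try at the probe closed above it without touching it, so I worked from camera and contact evidence after that.
- **Tipped probe:** gripped near the fingertips, the probe tipped when its cap caught on the tray edge while being lowered. I shifted it 6 mm and it levelled on the trough floor before I let go.

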